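# Sweep up the caps and hold the shaker's guard gate ajar past its sagging bolt

### The arm

A 7-joint arm with a two-finger parallel gripper is mounted at the origin on the work surface. World frame = base frame: x ahead of the robot, y to its left, z up, the work surface at z = 0. Lengths are in m, angles in rad, forces in N, time in s.
With the tool pointing down it reaches from about 0.375 to 0.925 m from the base axis. Payload 3.1 kg.
Tool frame: the origin (TCP) lies midway between the tips of the shut fingers; the grasp point (between the pads) lies 19 mm behind it; z points along the fingers, y is the direction in which the jaws open and shut (so a half turn about z gives the same grasp; the last joint's range is limited). The gripper opens to 85 mm and grips with 20 to 120 N. Pads are 22 mm wide; open, the fingers measure 114 mm over their backs; the gripper's body (76 mm by 85 mm) begins 54 mm behind the grasp point. The pads swing forward as they close: fully open they stand 13 mm farther back than shut.
Start: joints at [-1.216, 0.383, 0.044, 1.598, -0.018, 1.161, -0.05], TCP at [0.284, 0.585, 0.231] pointing down, gripper open.
Joint ranges: [-2.61, 2.61], [-0.41, 2.15], [-1.48, 1.57], [0, 2.5], [-1.57, 4.71], [0.05, 1.97], [-2.85, 2.85]. Speed limits (rad/s): [2.79, 2.79, 3.14, 3.14, 3.14, 3.14, 3.14].

### API

Orientations are given as a unit quaternion [x, y, z, w].
In Python, from rig import robot gives the robot as it stands. The module is installed in compiled form; this text tells all that it offers.
- The arm moves only by the tool apply_moves, never from a script. Its arguments are lists of equal length, an entry for each row: "gripper": the closure, from 0 (fully open) to 1 (shut); "translation": the shift along the tool's x, y, z in mm, a list of three; "turn": the turn, a rotation vector about the tool's x, y, z in degrees, a list of three. In form: {"gripper": [gripper, ...], "translation": [[tx, ty, tz], ...], "turn": [[rx, ry, rz], ...]}. A call has 1 to 8 rows; each row shifts and turns the pose as measured when the row begins, along the tool's axes as they then stand; what a row does not reach is not made up. A row lasts 1/12 s, in which the tool goes at most 41.7 mm and 7.16 degrees, less where a joint would pass 70% of its speed; a pose out of reach is approached as far as the arm can. A call with a gripper value outside its range is refused whole. The fingers move at their own pace and stop on an object; the grip force is fixed at half the most. Time passes only in rows, so rows that do not move let the fingers close. It gives the time, the measured TCP pose, the force and the opening at its end, in the units of the state.
- robot.get_obs(): the state, without advancing time (a new reading comes with each control period).
- robot.capture(name): name is "side" or "top"; returns (picture, depth): 384x512x3 uint8, red, green, blue; 384x512 float32, m along the optical axis (not along the pixel's ray), 0 where there is no reading.
- robot.camera_model(name): a dict with "mtx" (3x3 intrinsics, pixels), "view" (4x4, takes a point from world to camera coordinates). Camera axes: x right, y down, z forward; pixel columns grow to the right and rows downward; lengths in m; the calibration is good to about 2 mm. A picture is of the moment at which its call begins. camera_model takes no time and is no camera call.
- robot.finish_job(): hands the job in, once; it reports no verdict.
The state is a dict: "t": time; "joint_positions": joint angles; "joint_velocities": joint speeds; "effort": joint torques, N m; "position": TCP position; "eef_rot": TCP orientation; "wrist_force": force on the tool from outside, world axes, zero at the start; "torque": the same for the moment, N m; "width": finger opening in m.
Only numpy, scipy, OpenCV 4.12 (cv2) and the standard library are available. Lean on these libraries where they do the work, as an engineer would, in place of code of your own. Each camera call takes 0.05 s, during which the arm holds its last target.

### The job

Three loose bottle caps lie in the way of the plate shaker's guard gate: take the purple-handled sweeper by its handle, sweep all three caps into the blue open-fronted catch tray without touching them with the gripper, and leave the sweeper standing upright on the bench, clear of the gate. Then take the red knob of the gate's sagging barrel bolt, lift it so that the bolt's toe clears the bent keeper while drawing the bolt back towards the hinge, swing the self-closing gate open towards the robot until its free edge stands about 10 cm out, and finish while still gripping the knob and holding the gate still there. Do not fling the gate wide, and leave the other things on the bench where they are.

Things in the scene. Friction and masses are not known exactly. Their poses are not given: they have to be found in the camera images.
- cap0_center (a point): yellow ribbed bottle cap, a disc 28 mm across and 19 mm high, 20 g, lying flat on the bench; this point is its centre, half-way up
- cap1_center (a point): orange cap, same size; its centre
- cap2_center (a point): green cap, same size; its centre
- sweeper_grip (a point): middle of the sweeper's upright purple handle, 100 mm above the bench; the handle is 36 mm (its x) by 24 mm (its y), from 40 to 130 mm above the bench; z up. It sweeps towards its own -y: the blade's pushing face is 6 mm on the +y side of this point, the ends of the side wings 28 mm on the -y side
- tray: blue catch tray fixed to the bench, without a lip or step at its mouth. Origin: centre of its floor, on the bench. Inside it is 180 mm wide along its x and 130 mm long along its y; walls 35 mm high on three sides; the open mouth is at +65 mm of its y (towards the caps) and the end wall's inner face at -65 mm
- cage: guard bay of the plate shaker, fixed. Origin: on the bench under the gate's front face. Its -x points out of the gate towards the robot, +y towards the hinge post, z up. The gate spans y = -108 to +130 mm, up to 150 mm above the bench; posts beside it to 170 mm. Caps lie 75 to 180 mm in front of the gate; the tray stands on the keeper side (-y), its mouth towards +y
- gate_hinge (a point): point on the gate's upright hinge line, 150 mm above the bench
- gate_edge (a point): free upper edge of the gate's front, 238 mm from the hinge line, 150 mm above the bench
- gate (a joint): gate angle in rad: 0 shut, grows as the free edge swings out towards the robot (clockwise from above), stop at 1.2; 0.43 puts the free edge 10 cm out. A spring shuts it, 2 to 4 N at the knob
- knob: red ball knob, 30 mm across, on the bolt; origin at the ball's centre, about 177 mm above the bench, 45 mm in front of the gate's face and 165 mm to the -y side of the hinge line when bolted. Only its 9 mm stem is below it; it stands above the gate's other hardware and can be gripped from above. It moves with bolt and gate
- bolt_draw (a joint): how far the bolt is drawn back, in m: about 0 to 0.005 bolted, up to 0.05 fully back, towards the hinge along the gate (+y of the cage when the gate is shut). The bolt leaves the keeper at 0.028. Sliding friction about 1 N
- bolt_lift (a joint): how far the sagging bolt is lifted, rad about a pivot on the bolt 100 mm hingewards of the knob: 0 sagging (falls back by its weight, under 3 N), stop at 0.16; the knob rises 10 mm per 0.1 rad and leans up to 8 mm hingewards. Above 0.09 the toe clears the keeper's lip: 13 mm of knob lift is good. Unlifted, the toe catches when drawn 0.008; keep it up until drawn 0.025
- keeper (a point): top edge of the keeper's bent lip on the stile post, 113 mm above the bench; the bolt's toe hangs behind it (on its -y side of the cage)
- amber: bystander, leave alone: amber bottle, 60 mm across, about 125 mm high; origin at its foot
- tips: bystander, leave alone: box of pipette tips, 88 x 125 x 63 mm; origin at its foot
- beaker: bystander, leave alone: glass beaker, 70 mm across, 90 mm high; origin at its foot
- rack: bystander, leave alone: blue tube rack, 70 x 150 x 70 mm; origin at its foot
- plates: bystander, leave alone: stack of three microplates, 86 x 128 x 43 mm; origin at its foot
- jar: bystander, leave alone: white jar with red cap, 54 mm across, 70 mm high; origin at its foot
- sweeper: 220 g, stands by itself: a grey scoop 134 mm wide along its x and 40 mm high, a blade across with two side wings, 122 mm free between them, and an upright purple handle. Origin on the bench under the scoop, z up; the grip point is 4 mm along its y. It starts beyond the caps, on the hinge side, wings towards caps and tray; its centre of mass is over the scoop
- cap0: origin of the yellow cap, at the middle of its underside, 9.5 mm below its centre
- cap1: origin of the orange cap, at the middle of its underside, 9.5 mm below its centre
- cap2: origin of the green cap, at the middle of its underside, 9.5 mm below its centre
Mind the look-alikes: they are no part of the job. There is more than one size of the sweeper; the one meant has the size given above.

How it is judged:
On the way, in this order (a step that is already met when the one before it is completed fails the run):
1. all three caps swept into the catch tray, gate still shut (y of cap0_center in the frame of tray between -0.06 and 0.056 m and y of cap1_center in the frame of tray between -0.06 and 0.056 m and y of cap2_center in the frame of tray between -0.06 and 0.056 m and horizontal distance between each of cap0_center, cap1_center, cap2_center and tray below 0.11 m and value of joint gate below 0.05 rad), for 0.2 s.
2. the bolt lifted over the lip and drawn out of the keeper, knob in the fingers (value of joint bolt_draw above 0.028 m and contact force between the fingers and knob above 1 N), for 0.1 s.
At the end, for the whole second after the job is handed in: the fingers grip the knob (over 1 N), the gate stands still with its free edge about 7 to 14 cm out (0.29 to 0.62 rad), all caps lie in the tray (centres at least 9 mm inside its mouth), the sweeper stands upright on the bench and does not touch the gate or its bay (value of joint gate between 0.29 and 0.62 rad and velocity of joint gate between -0.08 and 0.08 rad/s and contact force between the fingers and knob above 1 N and y of cap0_center in the frame of tray between -0.06 and 0.056 m and y of cap1_center in the frame of tray between -0.06 and 0.056 m and y of cap2_center in the frame of tray between -0.06 and 0.056 m and horizontal distance between each of cap0_center, cap1_center, cap2_center and tray below 0.11 m and height (world z) of each of cap0_center, cap1_center, cap2_center below 0.04 m and angle between sweeper's own z axis and vertical below 0.15 rad and height (world z) of sweeper below 0.01 m and linear speed of sweeper below 0.03 m/s and contact force between sweeper and cage below 0.2 N); the arm keeps its last pose, push and grip.
It fails at once if the gate flung open past 0.85 rad (value of joint gate above 0.85 rad).
It fails at once if a cap touched by the gripper (contact force between any of the fingers, the arm and cap0 above 0.3 N or contact force between any of the fingers, the arm and cap1 above 0.3 N or contact force between any of the fingers, the arm and cap2 above 0.3 N).
It fails at once if a bystander moved more than 3 cm (distance of any of amber, tips, beaker, rack, plates, jar from where it was at the start of the episode above 0.03 m).
It also fails if it takes over 48 s, if anything falls off the work surface, if the arm or the gripper's body presses on something with over 40 N, if the wrist force passes 120 N, or if a joint passes its speed limit or range.

## Working session

There is one attempt and no reset: what is moved stays moved. The work goes in short steps, Python scripts to look and compute and a tool call to move; the robot and the scene stay as the last step left them, time stands still between calls to the robot, and variables do not carry over. Pictures are saved under pics/ and viewed, and the job is handed in when it is done.

Besides the shell and the picture viewer there is one more tool, called after "Emit:" as name(argument=value, ...), one argument or row to a line, values as JSON. apply_moves: Moves the arm, as the interface text tells. Its arguments: {"type":"object","properties":{"gripper":{"type":"array"},"translation":{"type":"array"},"turn":{"type":"array"}},"required":["gripper","translation","turn"]}

```bash
mkdir -p pics; cat > h.py <<'E'
from rig import robot
import numpy as np, cv2
from scipy.spatial.transform import Rotation as R
def cap(n,f):
    im,d=robot.capture(n); cv2.imwrite(f'pics/{f}.png',im[:,:,::-1]); np.save(f'pics/{f}.npy',d); return im,d
def cam(n):
    m=robot.camera_model(n); return np.array(m['mtx']),np.array(m['view'])
def ray(n,u,v,z):
    K,V=cam(n); Rm,t=V[:3,:3],V[:3,3]; c=-Rm.T@t; d=Rm.T@np.linalg.solve(K,[u,v,1.]); return c+d*(z-c[2])/d[2]
def proj(n,p):
    K,V=cam(n); q=K@(V[:3,:3]@np.array(p)+V[:3,3]); return q[:2]/q[2]
def pts(n,d):
    K,V=cam(n); v,u=np.mgrid[:d.shape[0],:d.shape[1]]
    c=np.stack([(u-K[0,2])/K[0,0]*d,(v-K[1,2])/K[1,1]*d,d],-1)
    P=(c-V[:3,3])@V[:3,:3]; P[d<=0]=np.nan; return P
E
python3 - <<'E'
from h import *
for n in('side','top'):
    im,d=cap(n,n+'0'); K,V=cam(n); print(n,K.round(1).tolist(),(-V[:3,:3].T@V[:3,3]).round(3),V[2,:3].round(2))
print(robot.get_obs())
E
```

```text
side [[482.6, 0.0, 258.0], [0.0, 482.6, 187.1], [0.0, 0.0, 1.0]] [0.4   0.944 1.133] [ 0.07 -0.69 -0.72]
top [[382.5, 0.0, 253.8], [0.0, 382.5, 196.9], [0.0, 0.0, 1.0]] [0.225 0.038 1.427] [ 0.2  -0.01 -0.98]
{'t': 0.1, 'joint_positions': array([-1.2157644 ,  0.38376809,  0.04381146,  1.59937126, -0.01789606,
        1.16121479, -0.04989685]), 'joint_velocities': array([ 0.00058346, -0.00164378, -0.00029879, -0.00218429, -0.00191373,
       -0.00205839,  0.00020807]), 'effort': array([ 2.91742137e-03, -4.34727967e+01,  1.02925323e+00, -2.50455379e+01,
        1.08387647e-02,  5.45342729e-03, -1.34850876e-05]), 'position': array([0.28400471, 0.58374234, 0.23002397]), 'eef_rot': array([ 2.24433294e-01,  9.74488734e-01, -1.16640623e-03, -2.07743694e-04]), 'wrist_force': array([ 0.40861435, -0.33497813, -0.09046707]), 'torque': array([ 0.02177362, -0.0046059 , -0.01048398]), 'width': 0.08540296914455126}
```

View pics/side0.png

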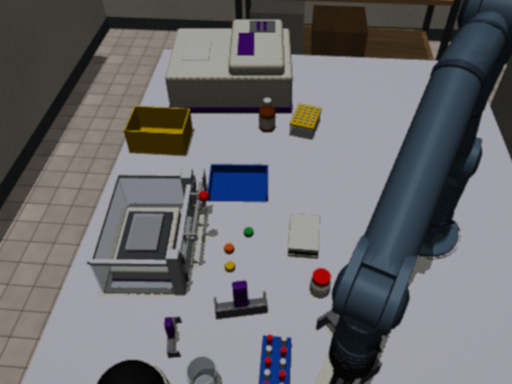

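View pics/top0.png

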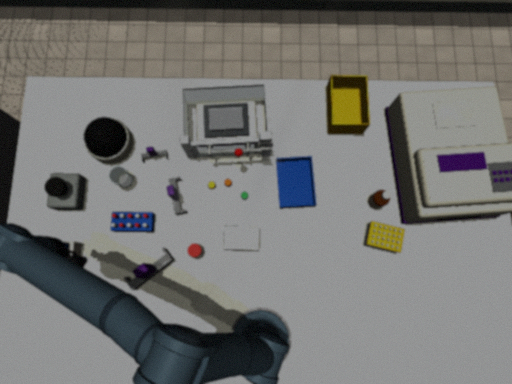

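The side view shows the cage at (150,230), red knob at (203,196), tray at (240,183), and caps at (248,231), (229,248) and (230,266). In the top view there are three sweeper-like things: A at (176,195), a small one B at (153,153), and C at (148,268), partly under the arm. I'll measure all three and crop.

```bash
python3 - <<'E'
from h import *
t=cv2.imread('pics/top0.png'); s=cv2.imread('pics/side0.png')
a=cv2.resize(t[120:300,90:330],None,fx=3.2,fy=3.2,interpolation=cv2.INTER_CUBIC); cv2.imwrite('pics/c1.png',a)
b=cv2.resize(s[150:350,90:310],None,fx=3,fy=3,interpolation=cv2.INTER_CUBIC); cv2.imwrite('pics/c2.png',b)
for n,im in(('top',t),('side',s)):
    d=np.load(f'pics/{n}0.npy');P=pts(n,d)
    hsv=cv2.cvtColor(im,cv2.COLOR_BGR2HSV)
    for name,lo,hi in(('purple',(125,90,40),(160,255,255)),('red',(0,180,90),(4,255,255)),('orange',(5,180,120),(15,255,255)),('yellow',(22,150,100),(32,255,255)),('green',(50,120,70),(80,255,255)),('blue',(105,150,60),(124,255,255))):
        m=cv2.inRange(hsv,lo,hi); k,l,st,c=cv2.connectedComponentsWithStats(m)
        for i in range(1,k):
            if st[i,4]>=12:
                q=P[l==i]; print(n,name,c[i].round(1),st[i].tolist(),'med',np.nanmedian(q,0).round(3),'zmax',np.nanpercentile(q[:,2],95).round(3))
E
```

```text
top purple [149.7 149.2] [147, 147, 7, 5, 25] med [0.668 0.408 0.093] zmax 0.096
top purple [461.6 161.6] [438, 153, 49, 19, 741] med [ 0.598 -0.663  0.208] zmax 0.212
top purple [494.2 172.4] [492, 171, 5, 4, 16] med [ 0.563 -0.767  0.209] zmax 0.212
top purple [503.1 171.7] [498, 170, 11, 5, 33] med [ 0.564 -0.799  0.208] zmax 0.213
top purple [501.5 179.3] [494, 177, 17, 5, 53] med [ 0.539 -0.788  0.209] zmax 0.213
top purple [170.6 190.4] [167, 186, 8, 10, 55] med [0.508 0.316 0.13 ] zmax 0.135
top purple [120.6 224.6] [118, 222, 7, 6, 12] med [0.397 0.508 0.045] zmax 0.067
top purple [142.3 268. ] [137, 264, 11, 8, 61] med [0.242 0.385 0.167] zmax 0.173
top red [238.  151.8] [235, 149, 7, 7, 33] med [0.629 0.083 0.189] zmax 0.193
top red [194.6 250.2] [189, 245, 12, 11, 89] med [0.307 0.235 0.07 ] zmax 0.076
top orange [227.8 181.9] [226, 180, 5, 5, 13] med [0.566 0.125 0.02 ] zmax 0.022
top yellow [345.6 106.3] [331, 88, 31, 37, 1018] med [ 0.882 -0.336  0.006] zmax 0.099
top yellow [211.4 184.7] [209, 182, 6, 6, 27] med [0.554 0.188 0.019] zmax 0.024
top yellow [384.7 236.7] [
[... 1691 characters left out ...]
3] med [0.554 0.189 0.018] zmax 0.021
side green [248.4 230.5] [245, 228, 8, 6, 42] med [0.515 0.064 0.018] zmax 0.022
side blue [219.2 166. ] [211, 165, 22, 8, 28] med [ 0.639 -0.189  0.032] zmax 0.037
side blue [253. 165.] [245, 165, 17, 1, 17] med [ 0.526 -0.199  0.034] zmax 0.038
side blue [238.8 186. ] [210, 166, 58, 35, 1635] med [ 0.566 -0.13   0.   ] zmax 0.005
side blue [208.9 183.8] [207, 174, 4, 18, 25] med [ 0.658 -0.102  0.028] zmax 0.037
side blue [262.9 360.6] [260, 336, 7, 48, 183] med [0.439 0.465 0.039] zmax 0.047
side blue [275. 361.] [267, 337, 15, 47, 426] med [0.411 0.46  0.039] zmax 0.043
side blue [287.2 361.5] [283, 338, 8, 46, 189] med [0.382 0.46  0.039] zmax 0.042
```

View pics/c1.png

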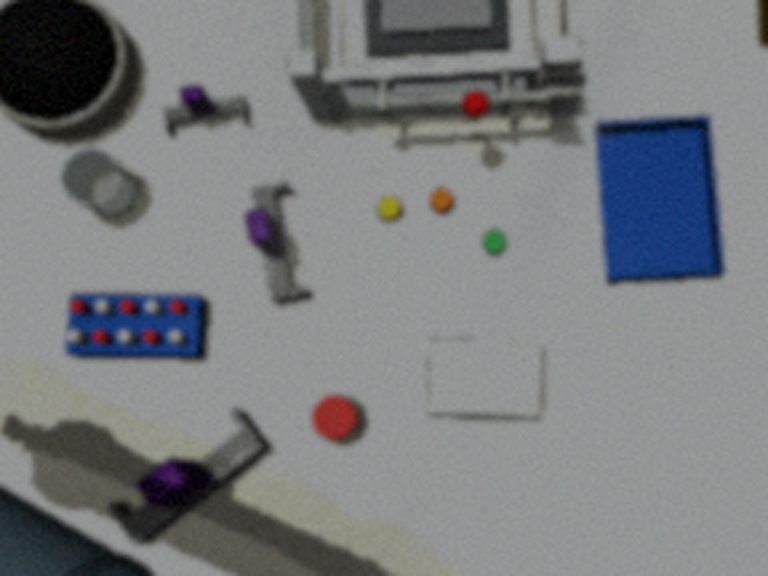

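View pics/c2.png

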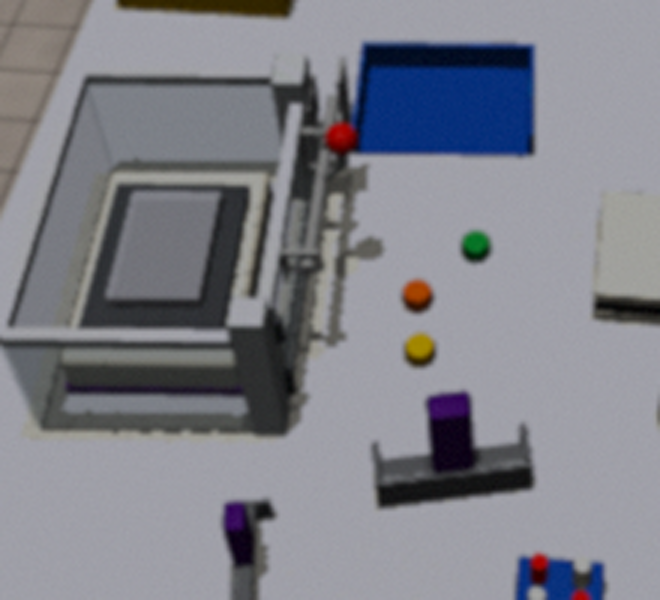

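A has its handle top at z=0.13 as specified; B is 0.093 and C 0.167, so both are the wrong size. A is the one, and the crop shows its wings pointing at the caps. Next I need the yaws of the sweeper, tray and cage.

```bash
python3 - <<'E'
from h import *
A=[]
for n in('top','side'):
    P=pts(n,np.load(f'pics/{n}0.npy')).reshape(-1,3)
    A.append(P)
    m=(np.hypot(P[:,0]-.508,P[:,1]-.31)<.1)&(P[:,2]>.028)&(P[:,2]<.05)
    q=P[m]; r=cv2.minAreaRect((q[:,:2]*1000).astype(np.float32)); print(n,'scoop',m.sum(),r,np.round(cv2.boxPoints(r)))
    m=(np.hypot(P[:,0]-.508,P[:,1]-.31)<.08)&(P[:,2]>.12)
    q=P[m]; r=cv2.minAreaRect((q[:,:2]*1000).astype(np.float32)); print(n,'handle',m.sum(),r,q.mean(0))
    im=cv2.imread(f'pics/{n}0.png');hsv=cv2.cvtColor(im,cv2.COLOR_BGR2HSV);b=cv2.inRange(hsv,(105,150,60),(124,255,255)).ravel()>0
    for lo,hi in((-.01,.008),(.028,.045)):
        q=P[b&(abs(P[:,0]-.57)<.15)&(P[:,1]<0)&(P[:,2]>lo)&(P[:,2]<hi)]
        r=cv2.minAreaRect((q[:,:2]*1000).astype(np.float32)); print(n,'tray',lo,len(q),r,np.round(cv2.boxPoints(r)).tolist())
    # cage top points
    m=(P[:,0]>.58)&(P[:,0]<.95)&(P[:,1]>-.05)&(P[:,1]<.32)&(P[:,2]>.14)&(P[:,2]<.18)
    q=P[m]
    for x in np.arange(.6,.9,.01):
        w=q[(q[:,0]>=x)&(q[:,0]<x+.01)]
        if len(w): print(n,x.round(2),len(w),w[:,1].min().round(3),w[:,1].max().round(3),np.median(w[:,2]).round(3))
E
```

```text
top scoop 179 ((511.9722595214844, 313.6622314453125), (134.8824462890625, 41.601463317871094), 12.679957389831543) [[442. 319.]
 [451. 279.]
 [582. 308.]
 [573. 349.]]
top handle 76 ((511.1640319824219, 319.9720458984375), (37.638545989990234, 24.35219383239746), 13.859209060668945) [0.50939036 0.31903165 0.12918236]
top tray -0.01 1407 ((573.0773315429688, -128.77732849121094), (172.8811492919922, 126.48539733886719), 3.4945473670959473) [[483.0, -71.0], [491.0, -197.0], [663.0, -187.0], [656.0, -60.0]]
top tray 0.028 84 ((539.4202880859375, -171.09352111816406), (103.89503479003906, 214.44203186035156), 57.730308532714844) [[421.0, -158.0], [602.0, -272.0], [658.0, -184.0], [476.0, -70.0]]
top 0.61 2 0.083 0.087 0.175
top 0.62 3 0.07 0.094 0.178
top 0.63 2 0.186 0.186 0.141
top 0.64 26 -0.026 0.197 0.155
top 0.65 31 -0.027 0.194 0.157
top 0.66 65 0.05 0.285 0.152
top 0.67 155 0.047 0.285 0.15
top 0.68 212 -0.03 0.285 0.151
top 0.69 89 -0.03 0.283 0.166
top 0.7 43 -0.03 0.29 0.17
top 0.71 25 -0.026 0.291 0.165
top 0.72 15 -0.027 0.291 0.149
top 0.73 16 -0.024 0.291 0.15
top 0.74 22
[... 1455 characters left out ...]
15
side 0.69 126 -0.032 0.29 0.157
side 0.7 83 -0.033 0.29 0.16
side 0.71 45 -0.031 0.29 0.149
side 0.72 42 -0.028 0.291 0.148
side 0.73 42 -0.03 0.292 0.147
side 0.74 42 -0.03 0.291 0.146
side 0.75 39 -0.027 0.293 0.147
side 0.76 39 -0.026 0.294 0.147
side 0.77 43 -0.026 0.294 0.146
side 0.78 40 -0.026 0.296 0.148
side 0.79 35 -0.025 0.295 0.146
side 0.8 43 -0.024 0.296 0.146
side 0.81 39 -0.023 0.296 0.147
side 0.82 43 -0.021 0.298 0.146
side 0.83 36 -0.022 0.298 0.146
side 0.84 38 -0.022 0.299 0.147
side 0.85 40 -0.019 0.301 0.147
side 0.86 41 -0.02 0.301 0.148
side 0.87 43 -0.018 0.303 0.147
side 0.88 179 -0.015 0.301 0.147
side 0.89 241 -0.018 0.296 0.147
side 0.9 105 -0.018 0.182 0.147
```

```bash
python3 - <<'E'
from h import *
t=cv2.imread('pics/top0.png'); s=cv2.imread('pics/side0.png')
cv2.imwrite('pics/c3.png',cv2.resize(t[75:205,170:320],None,fx=5,fy=4.6,interpolation=cv2.INTER_CUBIC))
E
```

```text
(no output)
```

View pics/c3.png

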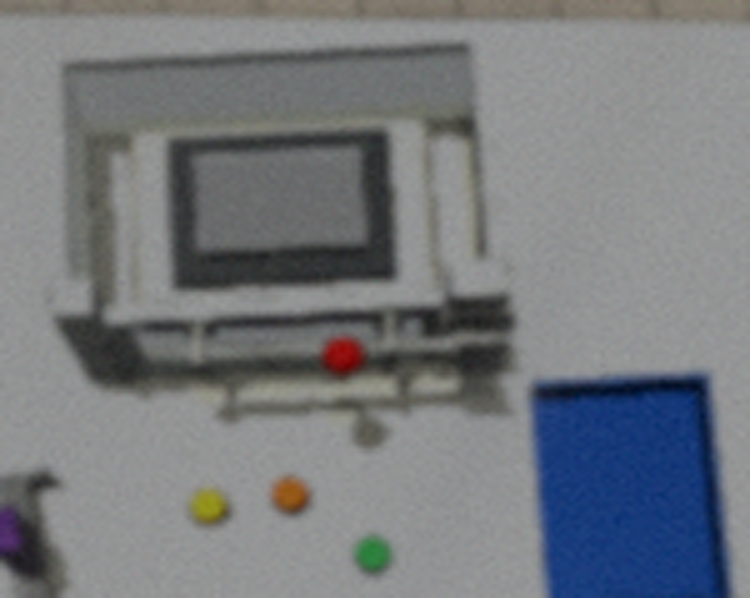

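Sweeper yaw is about 12.5°, with the grip at (0.510, 0.319). Tray yaw is about 3.9° with its centre at (0.569, -0.131). In the tray frame the caps span x from -41 to +14 mm, so one straight sweep at x=-13 mm takes all three. I'll write a planning helper that converts world targets to tool-frame rows.

```bash
cat >> h.py <<'E'
def plan(p,yaw,step=38.,dturn=7.,n=None,tilt=None):
    """p world target; yaw (deg) of tool y axis in world (mod 180). prints rows"""
    o=robot.get_obs(); p0=np.array(o['position']); R0=R.from_quat(o['eef_rot'])
    y0=R0.as_matrix()[:,1]; cur=np.degrees(np.arctan2(y0[1],y0[0]))
    dy=(yaw-cur+90)%180-90; yt=np.radians(cur+dy)
    Y=np.array([np.cos(yt),np.sin(yt),0]);Z=np.array([0,0,-1.]);X=np.cross(Y,Z)
    R1=R.from_matrix(np.stack([X,Y,Z],1)); rv=(R0.inv()*R1).as_rotvec(degrees=True)
    d=(np.array(p)-p0)*1000
    k=n or int(max(np.ceil(np.linalg.norm(d)/step),np.ceil(np.linalg.norm(rv)/dturn),1))
    print('t',o['t'],'p',p0.round(4),'yaw',cur.round(1),'w',round(o['width'],4),'F',np.round(o['wrist_force'],1),'rows',k,'dist',d.round(1))
    T=[]
    for i in range(k):
        Ri=R0*R.from_rotvec(rv*i/k,degrees=True); T.append((Ri.inv().apply(d/k)).round(1).tolist())
    print('trans',T); print('turn each',(rv/k).round(2).tolist())
E
python3 - <<'E'
from h import *
plan([.510,.319,.20],102.5)
E
```

```text
t 0.1 p [0.284  0.5837 0.23  ] yaw 64.1 w 0.0854 F [ 0.4 -0.3 -0.1] rows 10 dist [ 226.  -264.7  -30. ]
trans [[-31.9, -13.9, 3.0], [-30.9, -16.0, 3.0], [-29.8, -18.1, 3.0], [-28.5, -20.0, 3.0], [-27.1, -21.9, 3.0], [-25.5, -23.6, 3.0], [-23.9, -25.3, 3.0], [-22.1, -26.9, 3.0], [-20.3, -28.3, 3.0], [-18.4, -29.6, 3.0]]
turn each [-0.01, -0.0, -3.84]
```

Emit:
apply_moves(
  gripper=[0,0,0,0,0,0,0,0],
  translation=[
    [-32,-14,3],
    [-31,-16,3],
    [-30,-18,3],
    [-28,-20,3],
    [-27,-22,3],
    [-25,-24,3],
    [-24,-25,3],
    [-22,-27,3],
  ],
  turn=[
    [0,0,-3.8],
    [0,0,-3.8],
    [0,0,-3.8],
    [0,0,-3.8],
    [0,0,-3.8],
    [0,0,-3.8],
    [0,0,-3.8],
    [0,0,-3.8],
  ],
)

```text
t: 0.77
position: [0.4591, 0.3766, 0.1988]
eef_rot: [-0.065, 0.998, -0.0, -0.006]
wrist_force: [-0.3, 0.6, 0.0]
width: 0.0853
```

```bash
python3 - <<'E'
from h import *
plan([.510,.319,.20],102.5)
E
```

```text
t 0.7667 p [0.4591 0.3766 0.1988] yaw 97.5 w 0.0853 F [-0.3  0.6  0. ] rows 3 dist [ 50.9 -57.6   1.2]
trans [[-14.3, -21.3, -0.6], [-13.7, -21.7, -0.5], [-13.1, -22.1, -0.5]]
turn each [0.02, -0.24, -1.68]
```

Emit:
apply_moves(
  gripper=[0,0,0,0,0],
  translation=[
    [-14,-21,-1],
    [-14,-22,-1],
    [-13,-22,-1],
    [0,0,0],
    [0,0,0],
  ],
  turn=[
    [0,-0.2,-1.7],
    [0,-0.2,-1.7],
    [0,-0.2,-1.7],
    [0,0,0],
    [0,0,0],
  ],
)

```text
t: 1.18
position: [0.5179, 0.3011, 0.1972]
eef_rot: [-0.103, 0.995, -0.005, -0.003]
wrist_force: [-1.2, 1.4, 1.1]
width: 0.085
```

```bash
python3 - <<'E'
from h import *
im,d=cap('top','t1'); im2,d2=cap('side','s1')
cv2.imwrite('pics/t1c.png',np.hstack([cv2.resize(im[140:260,100:230,::-1],(390,360)),cv2.resize(im2[220:350,170:310,::-1],(390,360))]))
plan([.510,.319,.078],102.5)
E
```

```text
t 1.2833 p [0.5176 0.3015 0.1973] yaw 101.9 w 0.0854 F [-0.2  0.7  0.4] rows 4 dist [  -7.6   17.5 -119.3]
trans [[0.8, 5.0, 29.8], [0.8, 4.9, 29.8], [0.9, 4.8, 29.8], [0.9, 4.8, 29.8]]
turn each [-0.14, -0.08, -0.14]
```

View pics/t1c.png

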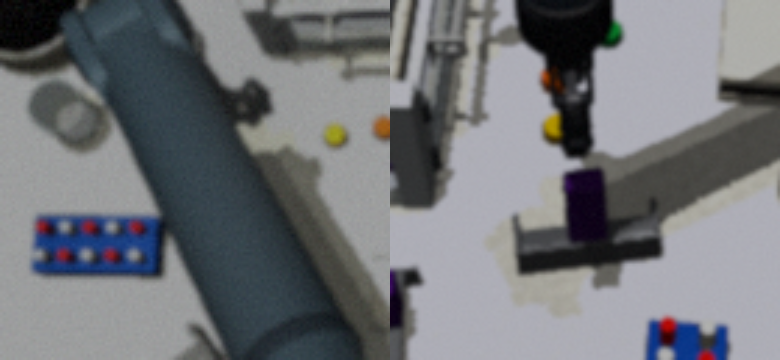

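The gripper is above and slightly forward of the upright handle (side crop, 585,200); the arm blocks the top view. I overshot by about 18 mm, so I'll correct that laterally before going down.

Emit:
apply_moves(
  gripper=[0,0,0,0],
  translation=[
    [1,9,0],
    [1,9,0],
    [0,0,0],
    [0,0,0],
  ],
  turn=[
    [0,0,-0.5],
    [0,0,0],
    [0,0,0],
    [0,0,0],
  ],
)

```text
t: 1.62
position: [0.5068, 0.3264, 0.1965]
eef_rot: [-0.113, 0.994, -0.004, -0.004]
wrist_force: [0.4, 0.0, -0.3]
width: 0.086
```

```bash
python3 - <<'E'
from h import *
plan([.510,.319,.078],102.5)
E
```

```text
t 1.6167 p [0.5068 0.3264 0.1965] yaw 103.0 w 0.086 F [ 0.4  0.  -0.3] rows 4 dist [   3.2   -7.4 -118.5]
trans [[-0.6, -1.8, 29.6], [-0.5, -1.8, 29.6], [-0.5, -1.9, 29.6], [-0.4, -1.9, 29.6]]
turn each [-0.1, -0.11, 0.12]
```

Emit:
apply_moves(
  gripper=[0,0,0,0,0,0,0],
  translation=[
    [-1,-6,0],
    [0,0,0],
    [0,0,26],
    [0,0,26],
    [0,0,26],
    [0,0,14],
    [0,0,0],
  ],
  turn=[
    [0,0,0],
    [-0.3,-0.4,0],
    [0,0,0],
    [0,0,0],
    [0,0,0],
    [0,0,0],
    [0,0,0],
  ],
)

```text
t: 2.2
position: [0.5106, 0.325, 0.1054]
eef_rot: [-0.116, 0.993, 0.002, 0.004]
wrist_force: [0.4, -1.1, -0.7]
width: 0.0855
```

```bash
python3 - <<'E'
from h import *
im2,d2=cap('side','s2')
cv2.imwrite('pics/s2c.png',cv2.resize(im2[220:350,170:310,::-1],(560,520)))
plan([.510,.319,.078],102.5)
E
```

```text
t 2.25 p [0.5109 0.3251 0.1064] yaw 103.3 w 0.0856 F [ 0.   0.2 -0.3] rows 1 dist [ -0.9  -6.1 -28.4]
trans [[2.6, -5.8, 28.4]]
turn each [0.23, 0.56, 0.8]
```

View pics/s2c.png

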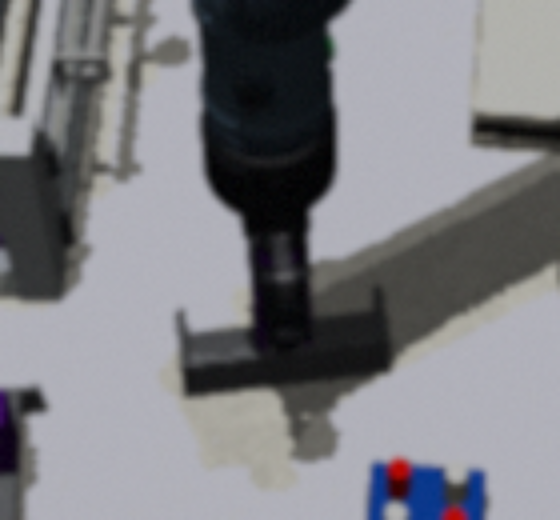

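The near finger straddles the handle at (280,300) and the sweeper hasn't moved. Next I'll descend and close.

Emit:
apply_moves(
  gripper=[0,0,0,0.6,1,1,1,1],
  translation=[
    [1,-4,14],
    [0,0,11],
    [0,0,0],
    [0,0,0],
    [0,0,0],
    [0,0,0],
    [0,0,0],
    [0,0,0],
  ],
  turn=[
    [0.2,0.5,0.8],
    [0,0,0],
    [0,0,0],
    [0,0,0],
    [0,0,0],
    [0,0,0],
    [0,0,0],
    [0,0,0],
  ],
)

```text
t: 2.92
position: [0.5154, 0.3223, 0.0849]
eef_rot: [-0.107, 0.994, 0.002, 0.005]
wrist_force: [-0.3, -0.0, 0.3]
width: 0.0255
```

```bash
python3 - <<'E'
from h import *
im2,d2=cap('side','s3')
cv2.imwrite('pics/s3c.png',cv2.resize(im2[220:350,170:310,::-1],(560,520)))
v=np.array([-.068,.9977]);u=np.array([.9977,.068]);o=np.array([.569,-.131])
print(np.round(u@(np.array(robot.get_obs()['position'][:2])-o),4))
q=o+u*-.0135+v*.40; print(q)
plan([q[0],q[1],robot.get_obs()['position'][2]+.0015],93.9)
E
```

```text
-0.0225
[0.52833105 0.267162  ]
t 2.9667 p [0.5155 0.3223 0.085 ] yaw 102.3 w 0.0232 F [-0.8  0.1 -0.6] rows 2 dist [ 12.8 -55.1   1.5]
trans [[-0.4, -28.3, -0.9], [-2.4, -28.2, -0.8]]
turn each [0.14, 0.28, 4.21]
```

View pics/s3c.png

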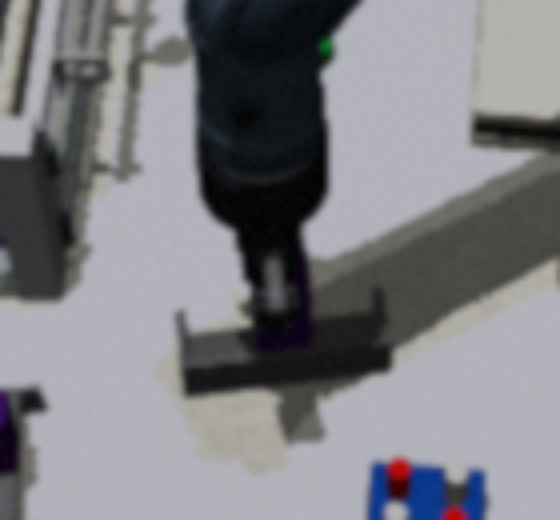

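The grip holds (width 23 mm), about 5 mm towards +x of the handle's centre. I'll allow for that and run the TCP at tray x = -8 mm. First I align with the tray, lifting 1–2 mm.

Emit:
apply_moves(
  gripper=[1,1,1,1,1],
  translation=[
    [0,0,-2],
    [-3,-15,0],
    [-3,-14,0],
    [-3,-6,0],
    [0,0,0],
  ],
  turn=[
    [0.2,0.5,0],
    [0,0,3],
    [0,0,3],
    [0,0,2],
    [0,0,0],
  ],
)

```text
t: 3.38
position: [0.5307, 0.2851, 0.0861]
eef_rot: [-0.031, 1.0, -0.001, -0.001]
wrist_force: [0.4, -0.2, -2.6]
width: 0.0234
```

```bash
cat >>h.py <<'E'
v=np.array([-.068,.9977]);u=np.array([.9977,.068]);to=np.array([.569,-.131])
def tray(p): p=np.array(p)[:2]-to; return np.round([u@p*1000,v@p*1000],1)
def fromtray(x,y,z): q=to+u*x+v*y; return [q[0],q[1],z]
E
python3 - <<'E'
from h import *
im2,d2=cap('side','s4')
cv2.imwrite('pics/s4c.png',cv2.resize(im2[220:350,170:310,::-1],(560,520)))
print(tray(robot.get_obs()['position']))
plan(fromtray(-.008,.035,.0865),93.9,step=18)
E
```

```text
[-10.3 417.9]
t 3.4333 p [0.5303 0.2852 0.0859] yaw 93.6 w 0.0234 F [ 0.4 -1.4 -2.1] rows 22 dist [  28.3 -381.8    0.6]
trans [[-0.2, -17.4, 0.0], [-0.2, -17.4, 0.0], [-0.2, -17.4, 0.0], [-0.2, -17.4, -0.0], [-0.2, -17.4, -0.0], [-0.2, -17.4, -0.0], [-0.2, -17.4, -0.0], [-0.2, -17.4, -0.0], [-0.2, -17.4, -0.0], [-0.2, -17.4, -0.0], [-0.2, -17.4, -0.0], [-0.1, -17.4, -0.0], [-0.1, -17.4, -0.0], [-0.1, -17.4, -0.0], [-0.1, -17.4, -0.0], [-0.1, -17.4, -0.0], [-0.1, -17.4, -0.0], [-0.1, -17.4, -0.0], [-0.1, -17.4, -0.0], [-0.1, -17.4, -0.0], [-0.1, -17.4, -0.0], [-0.1, -17.4, -0.0]]
turn each [-0.0, -0.01, -0.01]
```

View pics/s4c.png

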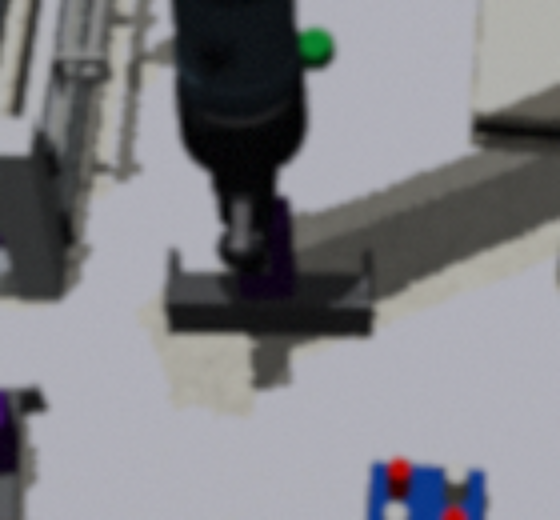

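Before sweeping I'll measure where the scoop sits relative to the TCP.

```bash
python3 - <<'E'
from h import *
P=pts('side',np.load('pics/s4.npy')); p=robot.get_obs()['position']
q=P.reshape(-1,3); m=(abs(q[:,0]-.52)<.1)&(abs(q[:,1]-.28)<.06)&(q[:,2]>.015)&(q[:,2]<.05); q=q[m]
r=cv2.minAreaRect((q[:,:2]*1000).astype(np.float32)); print(r,cv2.boxPoints(r).round().tolist())
print([tray(c/1000) for c in cv2.boxPoints(r)], 'min z back face', q[:,2].min())
hs=cv2.cvtColor(cv2.imread('pics/s4.png'),cv2.COLOR_BGR2HSV); mk=cv2.inRange(hs,(125,90,30),(160,255,255))>0
q=P[mk]; q=q[(abs(q[:,0]-.52)<.1)&(abs(q[:,1]-.28)<.06)];print('handle',np.nanmin(q,0),np.nanmax(q,0))
E
```

```text
((523.9024658203125, 279.0290832519531), (134.60604858398438, 45.93316650390625), 2.4074103832244873) [[456.0, 299.0], [458.0, 253.0], [592.0, 259.0], [590.0, 305.0]]
[array([-83.8, 436.9]), array([-85. , 390.9]), array([ 49.6, 387.4]), array([ 50.8, 433.4])] min z back face 0.015073112545515887
handle [0.50682825 0.27742388 0.12745971] [0.51168781 0.29684717 0.13361355]
```

The scoop is centred 7 mm to the -x side of the TCP and its width and yaw check out. I'll sweep now.

Emit:
apply_moves(
  gripper=[1,1,1,1,1,1,1,1],
  translation=[
    [-0.8,-12,0],
    [-0.8,-16,0],
    [-0.8,-17,0],
    [-0.5,-17,0],
    [-0.5,-17,0],
    [-0.2,-17,0],
    [-0.2,-17,0],
    [-0.2,-17,0],
  ],
  turn=[
    [0,0,0],
    [0,0,0],
    [0,0,0],
    [0,0,0],
    [0,0,0],
    [0,0,0],
    [0,0,0],
    [0,0,0],
  ],
)

```text
t: 4.1
position: [0.5415, 0.1547, 0.0856]
eef_rot: [-0.037, 0.999, 0.002, -0.001]
wrist_force: [0.8, 0.9, -2.4]
width: 0.0236
```

```bash
python3 - <<'E'
from h import *
im2,d2=cap('side','s5')
cv2.imwrite('pics/s5c.png',cv2.resize(im2[150:310,150:320,::-1],(680,640))[:600])
print(tray(robot.get_obs()['position']))
plan(fromtray(-.007,.032,.0865),93.9,step=18)
E
```

```text
[ -7.8 280.9]
t 4.15 p [0.5421 0.1487 0.0856] yaw 93.9 w 0.0236 F [-0.3 -4.  -0.8] rows 14 dist [  17.7 -248.3    0.9]
trans [[-0.1, -17.8, -0.1], [-0.1, -17.8, -0.1], [-0.1, -17.8, -0.1], [-0.1, -17.8, -0.1], [-0.1, -17.8, -0.1], [-0.1, -17.8, -0.1], [-0.1, -17.8, -0.1], [-0.1, -17.8, -0.1], [-0.1, -17.8, -0.1], [-0.1, -17.8, -0.1], [-0.1, -17.8, -0.1], [-0.1, -17.8, -0.1], [-0.1, -17.8, -0.1], [-0.1, -17.8, -0.1]]
turn each [0.0, -0.01, -0.0]
```

View pics/s5c.png

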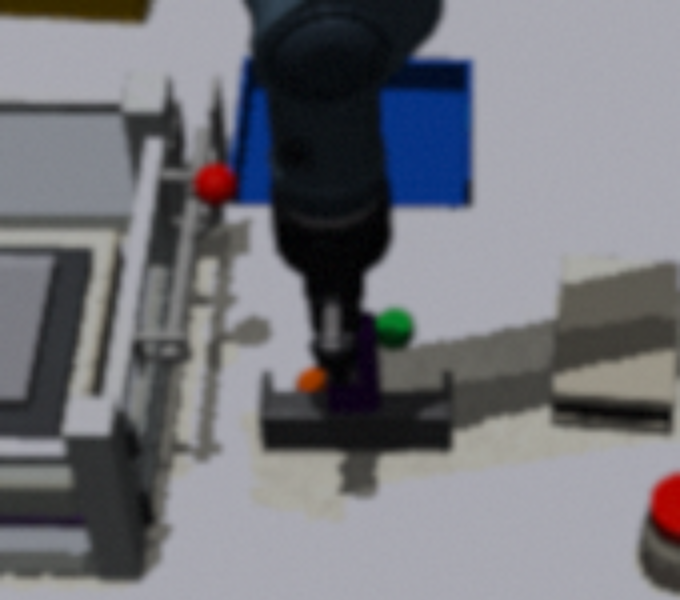

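Orange (312,380) and green (395,328) are ahead of the blade and between the wings. Yellow is hidden behind the handle, as expected. The knob at (215,183) is clear of the gripper, so I'll continue.

Emit:
apply_moves(
  gripper=[1,1,1,1,1,1,1,1],
  translation=[
    [-0.1,-12,0],
    [-0.1,-16,0],
    [-0.1,-17,0],
    [-0.1,-17,0],
    [-0.1,-17,0],
    [-0.1,-17,0],
    [-0.1,-17,0],
    [-0.1,-17,0],
  ],
  turn=[
    [0,0,0],
    [0,0,0],
    [0,0,0],
    [0,0,0],
    [0,0,0],
    [0,0,0],
    [0,0,0],
    [0,0,0],
  ],
)

```text
t: 4.82
position: [0.5504, 0.0193, 0.0856]
eef_rot: [-0.037, 0.999, 0.004, -0.001]
wrist_force: [0.7, 0.4, -1.9]
width: 0.0234
```

```bash
python3 - <<'E'
from h import *
im2,d2=cap('side','s6')
cv2.imwrite('pics/s6c.png',cv2.resize(im2[150:300,150:320,::-1],(680,600)))
print(tray(robot.get_obs()['position']))
plan(fromtray(-.007,.032,.0865),93.9,step=18)
E
```

```text
[ -8.5 145.4]
t 4.8667 p [0.5506 0.0135 0.0856] yaw 94.0 w 0.023 F [ 0.1 -3.8 -1.5] rows 7 dist [   9.2 -113.     0.9]
trans [[-0.2, -16.2, -0.2], [-0.2, -16.2, -0.2], [-0.2, -16.2, -0.2], [-0.2, -16.2, -0.2], [-0.2, -16.2, -0.1], [-0.2, -16.2, -0.1], [-0.2, -16.2, -0.1]]
turn each [0.03, -0.02, 0.01]
```

View pics/s6c.png

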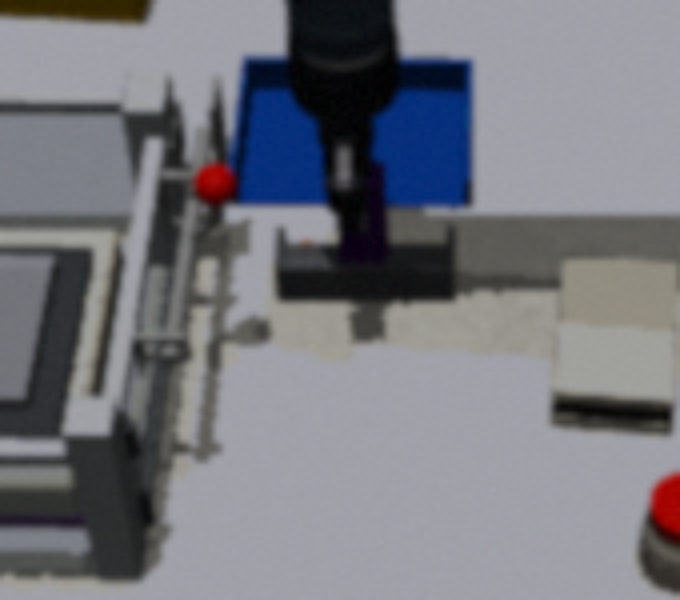

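The scoop is heading inside the tray mouth (scoop columns 278–455, tray 238–470). Orange still shows at the blade (303,243). This is the last stretch, slowing towards the end.

Emit:
apply_moves(
  gripper=[1,1,1,1,1,1,1,1],
  translation=[
    [-0.2,-12,0],
    [-0.2,-15,0],
    [-0.2,-16,0],
    [-0.2,-16,0],
    [-0.2,-16,0],
    [-0.2,-13,0],
    [-0.2,-9,0],
    [0,-6,0],
  ],
  turn=[
    [0,0,0],
    [0,0,0],
    [0,0,0],
    [0,0,0],
    [0,0,0],
    [0,0,0],
    [0,0,0],
    [0,0,0],
  ],
)

```text
t: 5.53
position: [0.5592, -0.0872, 0.0855]
eef_rot: [-0.037, 0.999, 0.005, -0.001]
wrist_force: [-0.4, 0.3, -1.7]
width: 0.0235
```

```bash
python3 - <<'E'
from h import *
im2,d2=cap('side','s7');im,d=cap('top','t7')
cv2.imwrite('pics/s7c.png',np.hstack([cv2.resize(im2[150:240,190:290,::-1],(400,360)),cv2.resize(im[140:230,230:330,::-1],(400,360))]))
print(tray(robot.get_obs()['position']),robot.get_obs()['wrist_force'])
E
```

```text
[-7.  43.6] [-0.43191641 -0.63049924 -1.66735628]
```

View pics/s7c.png

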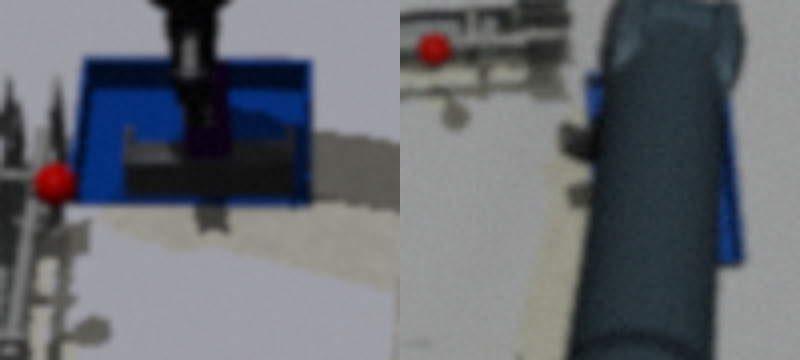

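The scoop is well inside the tray mouth (side crop, 125–300 of 78–310) and the caps are hidden in front of it. I'll push about 20 mm deeper for margin, then back straight out to clear ground.

Emit:
apply_moves(
  gripper=[1,1,1,1,1,1,1,1],
  translation=[
    [0,-8,0],
    [0,-8,0],
    [0,-4,0],
    [0,0,0],
    [0,12,0],
    [0,16,0],
    [0,17,0],
    [0,17,0],
  ],
  turn=[
    [0,0,0],
    [0,0,0],
    [0,0,0],
    [0,0,0],
    [0,0,0],
    [0,0,0],
    [0,0,0],
    [0,0,0],
  ],
)

```text
t: 6.3
position: [0.5557, -0.0463, 0.0856]
eef_rot: [-0.034, 0.999, 0.004, -0.001]
wrist_force: [-0.1, 1.1, -2.2]
width: 0.0233
```

```bash
python3 - <<'E'
from h import *
im2,d2=cap('side','s8')
print(tray(robot.get_obs()['position']))
plan(fromtray(-.007,.115,.0865),93.9,step=18)
E
```

```text
[-7.2 91.2]
t 6.35 p [ 0.5556 -0.0406  0.0855] yaw 94.2 w 0.0232 F [0.1 1.6 0. ] rows 2 dist [-1.4 23.8  1. ]
trans [[-0.2, 11.9, -0.4], [-0.1, 11.9, -0.4]]
turn each [0.33, -0.08, 0.15]
```

View pics/s8.png

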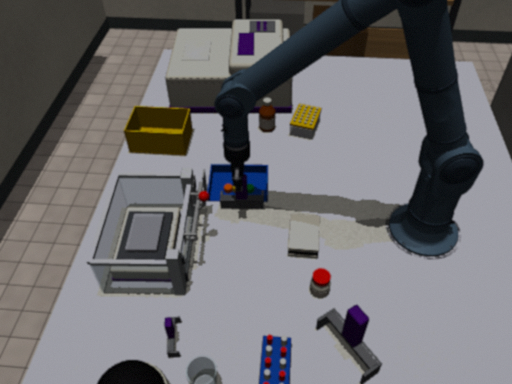

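Orange (229,188) and green (250,188) are in the tray; yellow is still hidden by the handle. I'll finish the retreat, then slide aside towards the robot.

Emit:
apply_moves(
  gripper=[1,1,1,1,1,1,1,1],
  translation=[
    [0,12,0],
    [0,9,0],
    [4,3,0],
    [12,0,0],
    [14,0,0],
    [13,0,0],
    [7,0,0],
    [0,0,0],
  ],
  turn=[
    [0.3,0,0],
    [0,0,0],
    [0,0,0],
    [0,0,0],
    [0,0,0],
    [0,0,0],
    [0,0,0],
    [0,0,0],
  ],
)

```text
t: 7.02
position: [0.5013, -0.0137, 0.0855]
eef_rot: [-0.042, 0.999, 0.004, -0.001]
wrist_force: [0.5, 0.7, -2.4]
width: 0.0234
```

```bash
python3 - <<'E'
from h import *
im2,d2=cap('side','s9')
cv2.imwrite('pics/s9c.png',cv2.resize(im2[140:270,170:330,::-1],(738,600)))
print(tray(robot.get_obs()['position']))
hsv=cv2.cvtColor(im2,cv2.COLOR_RGB2HSV)
for nm,lo,hi in(('orange',(3,180,90),(15,255,255)),('yellow',(22,150,80),(32,255,255)),('green',(50,120,60),(80,255,255))):
    m=cv2.inRange(hsv,lo,hi);m[:160]=0;m[220:]=0
    k,l,st,c=cv2.connectedComponentsWithStats(m)
    for i in range(1,k):
        if st[i,4]>5: p=ray('side',*c[i],.015); print(nm,c[i].round(1),st[i,4],p.round(3),tray(p))
plan(fromtray(-.055,.115,.083),93.9,step=18)
E
```

```text
[-59.1 121.5]
orange [227.9 186.9] 34 [ 0.598 -0.11   0.015] [30.8 18.5]
yellow [236.5 186.7] 40 [ 0.571 -0.114  0.015] [ 3.2 17.3]
green [248.  186.7] 23 [ 0.534 -0.116  0.015] [-33.8  16.9]
t 7.0667 p [ 0.5018 -0.0138  0.0855] yaw 94.8 w 0.0233 F [-0.7 -0.4 -2.7] rows 1 dist [ 4.5 -6.2 -2.5]
trans [[-4.0, -6.6, 2.4]]
turn each [0.39, -0.08, 0.9]
```

View pics/s9c.png

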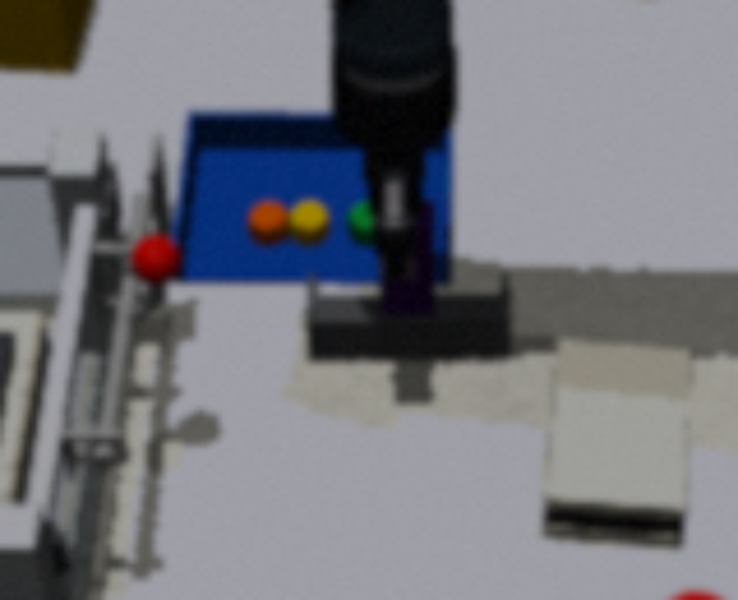

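All three caps lie in the tray at y≈17 mm, inside the limits of -60 to 56. The sweeper stands outside the mouth. I'll set it down, release and rise.

Emit:
apply_moves(
  gripper=[1,1,0.5,0,0,0,0,0],
  translation=[
    [0,0,1],
    [0,0,0],
    [0,0,0],
    [0,0,0],
    [0,0,0],
    [0,0,-10],
    [0,0,-25],
    [0,0,-35],
  ],
  turn=[
    [0,0,0],
    [0,0,0],
    [0,0,0],
    [0,0,0],
    [0,0,0],
    [0,0,0],
    [0,0,0],
    [0,0,0],
  ],
)

```text
t: 7.73
position: [0.5004, -0.0153, 0.1522]
eef_rot: [-0.041, 0.999, 0.002, -0.006]
wrist_force: [1.3, -0.1, 0.9]
width: 0.0851
```

Emit:
apply_moves(
  gripper=[0,0,0,0,0],
  translation=[
    [0,0,-35],
    [0,0,-35],
    [0,0,-20],
    [0,0,0],
    [0,0,0],
  ],
  turn=[
    [0,0,0],
    [0,0,0],
    [0,0,0],
    [0,0,0],
    [0,0,0],
  ],
)

```text
t: 8.15
position: [0.5066, -0.0165, 0.258]
eef_rot: [-0.041, 0.999, 0.003, 0.003]
wrist_force: [-0.1, 0.2, -0.0]
width: 0.0854
```

```bash
python3 - <<'E'
from h import *
im2,d2=cap('side','s10');im,d=cap('top','t10')
cv2.imwrite('pics/s10c.png',np.hstack([cv2.resize(im2[140:270,170:300,::-1],(400,400)),cv2.resize(im[120:250,210:340,::-1],(400,400))]))
print(robot.get_obs()['position'])
for n,I,D in(('side',im2,d2),('top',im,d)):
    hs=cv2.cvtColor(I,cv2.COLOR_RGB2HSV)
    m=cv2.inRange(hs,(0,170,70),(6,255,255))|cv2.inRange(hs,(174,170,70),(180,255,255)); k,l,st,c=cv2.connectedComponentsWithStats(m)
    for i in range(1,k):
        if st[i,4]>15:
            print(n,c[i].round(1),st[i].tolist(),ray(n,*c[i],.177).round(4))
    P=pts(n,D).reshape(-1,3)
    # gate top rail: z .14-.16
    q=P[(P[:,0]>.6)&(P[:,0]<.71)&(P[:,1]>.05)&(P[:,1]<.25)&(abs(P[:,2]-.15)<.006)]
    for y in np.arange(.05,.25,.03):
        w=q[(q[:,1]>=y)&(q[:,1]<y+.03)]; print(y.round(2),np.round(np.percentile(w[:,0],[0,2,10,50,98]),3) if len(w) else '')
E
```

```text
[ 0.506081   -0.01652129  0.25656944]
side [203.1 195.1] [199, 191, 10, 9, 67] [0.6322 0.0786 0.177 ]
side [321.1 276.2] [313, 269, 17, 15, 213] [0.3157 0.3095 0.177 ]
side [269.4 337.2] [267, 335, 5, 5, 19] [0.4246 0.4707 0.177 ]
side [283.1 349.7] [281, 347, 5, 6, 22] [0.3942 0.4957 0.177 ]
side [267.5 360.5] [266, 358, 4, 6, 20] [0.4247 0.5215 0.177 ]
side [281.7 373.7] [280, 371, 5, 6, 24] [0.3943 0.5461 0.177 ]
0.05 [0.656 0.657 0.667 0.684 0.692]
0.08 [0.628 0.628 0.632 0.681 0.69 ]
0.11 [0.674 0.674 0.676 0.681 0.688]
0.14 [0.672 0.672 0.674 0.679 0.686]
0.17 [0.639 0.642 0.661 0.674 0.684]
0.2 [0.667 0.668 0.669 0.675 0.682]
0.23 [0.666 0.667 0.667 0.672 0.68 ]
top [238.2 152. ] [235, 149, 8, 7, 42] [0.6333 0.0828 0.177 ]
top [194.5 250. ] [189, 245, 12, 12, 105] [0.3    0.2191 0.177 ]
0.05 [0.647 0.649 0.662 0.686 0.695]
0.08 [0.678 0.678 0.679 0.684 0.691]
0.11 [0.675 0.675 0.676 0.682 0.69 ]
0.14 [0.673 0.673 0.674 0.68  0.687]
0.17 [0.657 0.662 0.67  0.677 0.685]
0.2 [0.668 0.668 0.669 0.675 0.682]
0.23 [0.668 0.668 0.67  0.674 0.681]
```

View pics/s10c.png

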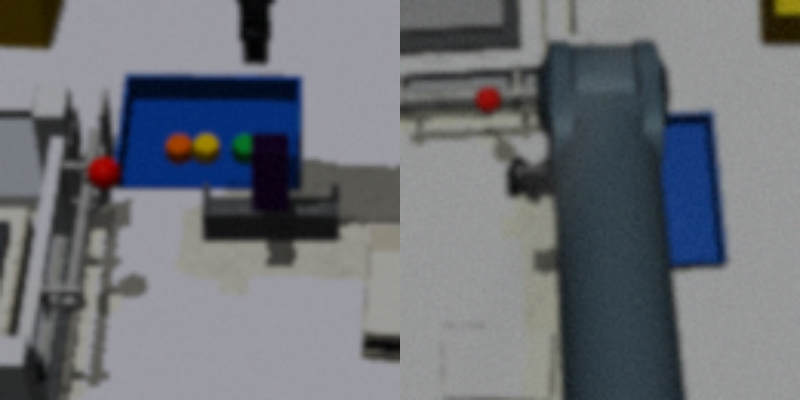

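The sweeper stands upright outside the mouth (side crop, 270,200), caps unmoved. Both views put the knob centre at about (0.633, 0.081, 0.179), which matches the nominal 177 mm height and 45 mm in front of the gate face. I'll go above it with the jaws along the gate.

```bash
python3 - <<'E'
from h import *
plan([.633,.081,.25],93.9,step=30); print(robot.get_obs()['joint_positions'].round(2))
E
```

```text
t 8.25 p [ 0.5061 -0.0165  0.2566] yaw 94.6 w 0.0854 F [ 0.1 -0.   0.2] rows 6 dist [126.9  97.5  -6.6]
trans [[-22.4, 14.5, 1.2], [-22.4, 14.5, 1.2], [-22.3, 14.6, 1.2], [-22.3, 14.6, 1.2], [-22.3, 14.7, 1.1], [-22.2, 14.7, 1.1]]
turn each [0.05, 0.03, 0.12]
[-0.27  0.08  0.24  1.92 -0.03  1.14  1.63]
```

Emit:
apply_moves(
  gripper=[0,0,0,0,0,0,0,0],
  translation=[
    [-22,14,0],
    [-24,15,0],
    [-24,15,0],
    [-24,15,0],
    [-20,12,0],
    [-8,5,0],
    [0,0,0],
    [0,0,0],
  ],
  turn=[
    [0,0,0.5],
    [0,0,0],
    [0,0,0],
    [0,0,0],
    [0,0,0],
    [0,0,0],
    [0,0,0],
    [0,0,0],
  ],
)

```text
t: 8.92
position: [0.6154, 0.0677, 0.2386]
eef_rot: [-0.033, 0.999, 0.0, -0.015]
wrist_force: [-0.1, -0.6, 0.8]
width: 0.0855
```

```bash
python3 - <<'E'
from h import *
plan([.633,.081,.25],93.9,n=1); print(robot.get_obs()['joint_positions'].round(2))
E
```

```text
t 8.9167 p [0.6154 0.0677 0.2386] yaw 93.8 w 0.0855 F [-0.1 -0.6  0.8] rows 1 dist [17.6 13.3 11.4]
trans [[-18.1, 12.1, -11.9]]
turn each [0.07, -1.68, -0.07]
[-0.33  0.34  0.2   1.65 -0.07  1.19  1.52]
```

Emit:
apply_moves(
  gripper=[0,0,0,0,0,0],
  translation=[
    [-9,6,-4],
    [-7,5,0],
    [0,0,0],
    [0,0,0],
    [0,0,0],
    [0,0,0],
  ],
  turn=[
    [0,-1.6,0],
    [0,0,0],
    [0,0,0],
    [0,0,0],
    [0,0,0],
    [0,0,0],
  ],
)

```text
t: 9.42
position: [0.6277, 0.0757, 0.2417]
eef_rot: [-0.031, 1.0, -0.0, -0.002]
wrist_force: [0.2, 0.5, 0.6]
width: 0.0856
```

```bash
python3 - <<'E'
from h import *
im2,d2=cap('side','s11')
cv2.imwrite('pics/s11c.png',cv2.resize(im2[130:260,140:270,::-1],(600,600)))
plan([.633,.081,.162],93.9,step=20); print(robot.get_obs()['joint_positions'].round(2))
E
```

```text
t 9.4667 p [0.6278 0.0755 0.2418] yaw 93.5 w 0.0855 F [-0.7  0.3  0.1] rows 5 dist [  5.2   5.5 -79.8]
trans [[-1.2, 1.0, 16.0], [-1.2, 1.0, 16.0], [-1.2, 1.0, 16.0], [-1.1, 1.0, 16.0], [-1.1, 1.0, 16.0]]
turn each [-0.01, -0.04, -0.08]
[-0.34  0.35  0.2   1.64 -0.07  1.17  1.5 ]
```

View pics/s11c.png

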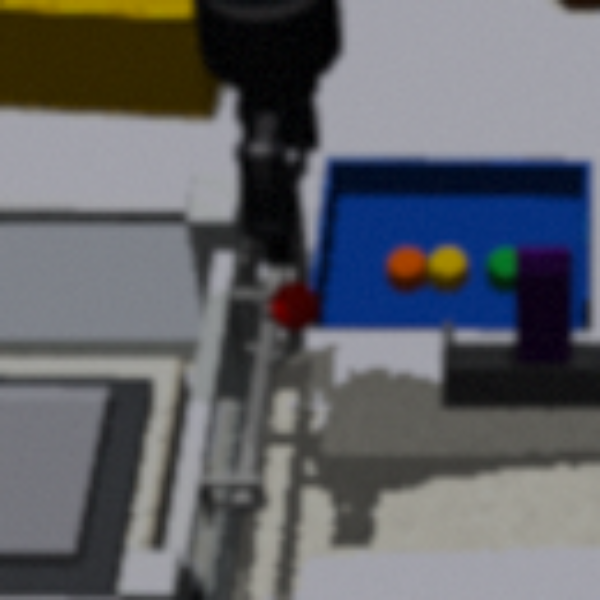

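The fingers straddle the knob (293,305) from above, so I'll descend.

Emit:
apply_moves(
  gripper=[0,0,0,0,0,0],
  translation=[
    [-3,2,12],
    [-2,2,18],
    [0,0,20],
    [0,0,14],
    [0,0,6],
    [0,0,0],
  ],
  turn=[
    [0,0,0],
    [0,0,0],
    [0,0,0],
    [0,0,0],
    [0,0,0],
    [0,0,0],
  ],
)

```text
t: 9.97
position: [0.634, 0.0793, 0.1684]
eef_rot: [-0.03, 1.0, -0.0, 0.0]
wrist_force: [-1.0, -0.4, -0.0]
width: 0.0857
```

```bash
python3 - <<'E'
from h import *
im2,d2=cap('side','s12')
cv2.imwrite('pics/s12c.png',cv2.resize(im2[130:260,140:270,::-1],(600,600)))
plan([.633,.081,.161],93.9,n=1)
E
```

```text
t 10.0167 p [0.6341 0.0794 0.1689] yaw 93.4 w 0.0852 F [-0.1  0.2 -0.3] rows 1 dist [-1.1  1.6 -7.9]
trans [[1.0, 1.7, 7.9]]
turn each [-0.0, 0.06, -0.52]
```

View pics/s12c.png

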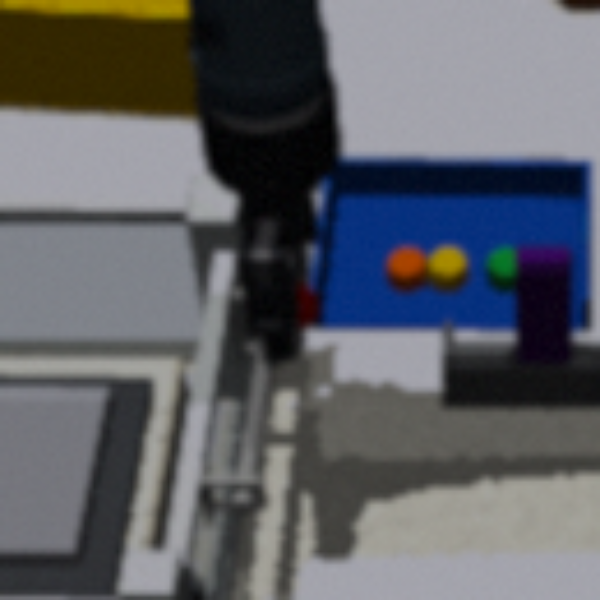

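```bash
python3 - <<'E'
from h import *
P=pts('side',np.load('pics/s12.npy')); im=cv2.imread('pics/s12.png')
o=robot.get_obs()['position']; print(proj('side',[.634,.0794,.179]),proj('side',[.634,.128,.175]),proj('side',[.634,.122,.185]))
# rows of finger: surface near y ~.12-.15 & z .17-.2
m=(P[...,1]>.105)&(P[...,1]<.15)&(P[...,0]>.59)&(P[...,0]<.68)&(P[...,2]>.165)&(P[...,2]<.23)
for z in np.arange(.165,.23,.01):
    q=P[m&(P[...,2]>=z)&(P[...,2]<z+.01)]
    if len(q): print(z.round(3),len(q),q[:,0].min().round(3),q[:,0].max().round(3),np.median(q[:,1]).round(3))
hs=cv2.cvtColor(im,cv2.COLOR_BGR2HSV); r=cv2.inRange(hs,(0,170,70),(6,255,255))>0; r[220:]=0
q=P[r]; print('ball',len(q),np.nanmin(q,0),np.nanmax(q,0))
E
```

```text
[202.37083081 194.82179783] [199.40080373 209.37918893] [199.43637206 205.15387608]
0.175 8 0.621 0.638 0.128
0.185 14 0.62 0.642 0.133
0.195 23 0.62 0.64 0.133
0.205 8 0.623 0.635 0.136
0.215 1 0.619 0.619 0.133
0.225 6 0.617 0.639 0.133
ball 2 [ 0.59562292 -0.11845536  0.01819119] [ 0.60819615 -0.11492888  0.02024895]
```

The finger spans x from 0.620 to 0.642 and the ball is at 0.633, so it's centred. I'll lower 7 mm more and close.

Emit:
apply_moves(
  gripper=[0,0,0.5,1,1,1,1,1],
  translation=[
    [1,1,5],
    [0,0,2],
    [0,0,0],
    [0,0,0],
    [0,0,0],
    [0,0,0],
    [0,0,0],
    [0,0,0],
  ],
  turn=[
    [0,0,0],
    [0,0,0],
    [0,0,0],
    [0,0,0],
    [0,0,0],
    [0,0,0],
    [0,0,0],
    [0,0,0],
  ],
)

```text
t: 10.68
position: [0.6361, 0.0809, 0.1659]
eef_rot: [-0.029, 1.0, 0.001, 0.005]
wrist_force: [-0.1, -0.0, -2.1]
width: 0.0269
```

```bash
python3 - <<'E'
from h import *
im2,d2=cap('side','s13')
cv2.imwrite('pics/s13c.png',cv2.resize(im2[130:260,140:270,::-1],(600,600)))
plan([.633,.081,.161],93.9,n=1)
E
```

```text
t 10.7333 p [0.6361 0.0809 0.1659] yaw 93.4 w 0.0267 F [-0.  -0.9 -0.1] rows 1 dist [-3.1  0.1 -4.9]
trans [[3.1, 0.3, 4.8]]
turn each [0.07, 0.51, -0.52]
```

View pics/s13c.png

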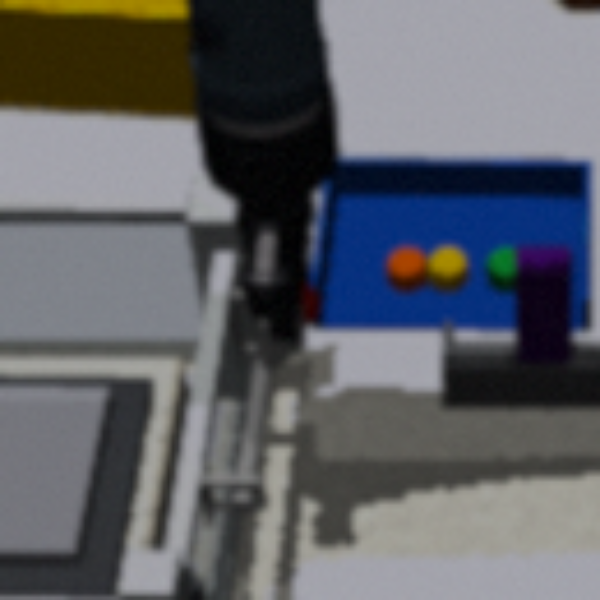

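The width is 26.7 mm on a 30 mm ball, so the grip is off the equator and about 5 mm too high. There's plenty of time, so I'll reopen, lower and grip again.

Emit:
apply_moves(
  gripper=[0,0,0,0,0,0,0],
  translation=[
    [0,0,0],
    [0,0,0],
    [0,0,0],
    [3,0,4],
    [1,0,3],
    [0,0,0],
    [0,0,0],
  ],
  turn=[
    [0,0,0],
    [0,0,0],
    [0,0,0],
    [0,0.5,0],
    [0,0,0],
    [0,0,0],
    [0,0,0],
  ],
)

```text
t: 11.32
position: [0.632, 0.0804, 0.1582]
eef_rot: [-0.029, 1.0, 0.001, -0.0]
wrist_force: [-0.4, -0.2, 0.0]
width: 0.0852
```

```bash
python3 - <<'E'
from h import *
plan([.632,.081,.160],93.9,n=1)
E
```

```text
t 11.3167 p [0.632  0.0804 0.1582] yaw 93.4 w 0.0852 F [-0.4 -0.2  0. ] rows 1 dist [0.  0.6 1.8]
trans [[-0.0, 0.6, -1.8]]
turn each [0.07, 0.0, -0.54]
```

Emit:
apply_moves(
  gripper=[0.5,1,1,1,1,1,1],
  translation=[
    [0,0,0],
    [0,0,0],
    [0,0,0],
    [0,0,0],
    [0,0,0],
    [0,0,0],
    [0,0,0],
  ],
  turn=[
    [0,0,0],
    [0,0,0],
    [0,0,0],
    [0,0,0],
    [0,0,0],
    [0,0,0],
    [0,0,0],
  ],
)

```text
t: 11.9
position: [0.6319, 0.0804, 0.1583]
eef_rot: [-0.029, 1.0, 0.001, -0.0]
wrist_force: [0.6, 0.9, 0.2]
width: 0.0274
```

```bash
python3 - <<'E'
from h import *
plan([.632,.081,.160],93.9,n=1)
E
```

```text
t 11.9 p [0.6319 0.0804 0.1583] yaw 93.4 w 0.0274 F [0.6 0.9 0.2] rows 1 dist [0.1 0.6 1.7]
trans [[-0.1, 0.6, -1.7]]
turn each [0.06, -0.01, -0.53]
```

27.4 mm again, now with the ball centred, so that's pad compliance; I count it as a good grip. Next I lift about 13 mm, leaning hingewards.

Emit:
apply_moves(
  gripper=[1,1,1,1,1,1],
  translation=[
    [0,1,-3],
    [0,2,-4],
    [0,1.5,-3],
    [0,1,-2],
    [0,0,0],
    [0,0,0],
  ],
  turn=[
    [0,0,0],
    [0,0,0],
    [0,0,0],
    [0,0,0],
    [0,0,0],
    [0,0,0],
  ],
)

```text
t: 12.4
position: [0.6297, 0.0818, 0.1612]
eef_rot: [-0.028, 1.0, -0.004, -0.003]
wrist_force: [2.8, -0.2, -7.0]
width: 0.0273
```

```bash
python3 - <<'E'
from h import *
o=robot.get_obs()
plan([.6315,.0864,.172],93.9,n=1); print(o['torque'].round(2))
E
```

```text
t 12.4 p [0.6297 0.0818 0.1612] yaw 93.2 w 0.0273 F [ 2.8 -0.2 -7. ] rows 1 dist [ 1.8  4.6 10.8]
trans [[-2.0, 4.4, -10.8]]
turn each [-0.48, -0.31, -0.7]
[-0.36 -0.64 -0.22]
```

The load holds it back: 7 N, and only 3 mm risen. I'll use larger upward steps and check where it goes.

Emit:
apply_moves(
  gripper=[1,1,1],
  translation=[
    [-1,2,-6],
    [-1,2,-7],
    [-1,2,-7],
  ],
  turn=[
    [0,0,0],
    [0,0,0],
    [0,0,0],
  ],
)

```text
t: 12.65
position: [0.6297, 0.089, 0.1792]
eef_rot: [-0.028, 1.0, -0.004, -0.006]
wrist_force: [2.2, 0.8, -9.1]
width: 0.027
```

```bash
python3 - <<'E'
from h import *
o=robot.get_obs()
im2,d2=cap('side','s14')
cv2.imwrite('pics/s14c.png',cv2.resize(im2[130:260,140:270,::-1],(600,600)))
plan([.6315,.0864,.172],93.9,n=1); print(o['torque'].round(2))
E
```

```text
t 12.7 p [0.63   0.0899 0.1806] yaw 93.4 w 0.0272 F [-0.3 -0.4 -9.7] rows 1 dist [ 1.5 -3.5 -8.6]
trans [[-1.4, -3.5, 8.6]]
turn each [-0.44, -0.7, -0.53]
[-0.11 -0.6   0.12]
```

View pics/s14c.png

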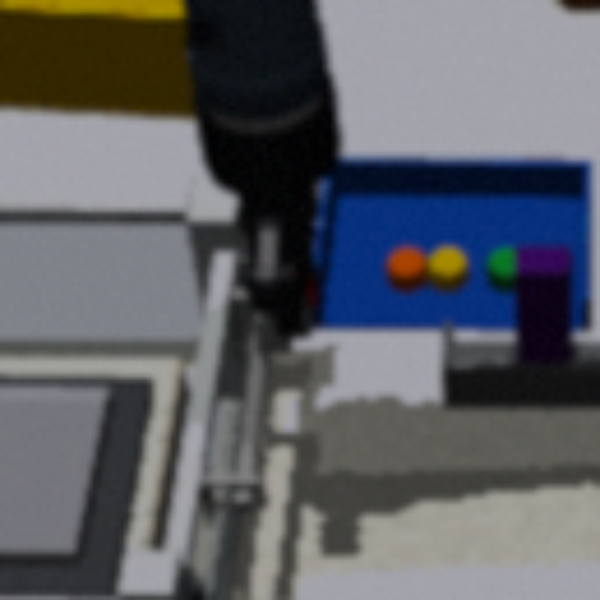

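It has risen 22 mm with 9.7 N, so it's at the lift stop with some pad slip. I'll draw hingewards now, easing the height by about 2 mm.

Emit:
apply_moves(
  gripper=[1,1,1,1,1],
  translation=[
    [0,3,1],
    [0,5,0],
    [0,7,-1],
    [0,7,-1],
    [0,6,-1],
  ],
  turn=[
    [0,-0.4,0],
    [0,0,0],
    [0,0,0],
    [0,0,0],
    [0,0,0],
  ],
)

```text
t: 13.12
position: [0.6275, 0.1138, 0.1812]
eef_rot: [-0.028, 1.0, -0.007, -0.003]
wrist_force: [3.6, -1.1, -13.4]
width: 0.0269
```

```bash
python3 - <<'E'
from h import *
o=robot.get_obs()
im2,d2=cap('side','s15')
cv2.imwrite('pics/s15c.png',cv2.resize(im2[130:260,140:270,::-1],(600,600)))
plan([.6285,.125,.176],93.9,n=1); print(o['torque'].round(2))
E
```

```text
t 13.1667 p [0.6273 0.1161 0.1811] yaw 93.3 w 0.027 F [  4.4   0.1 -13.5] rows 1 dist [ 1.2  8.9 -5.1]
trans [[-1.8, 8.9, 5.0]]
turn each [-0.74, -0.38, -0.56]
[-0.59 -0.88  0.16]
```

View pics/s15c.png

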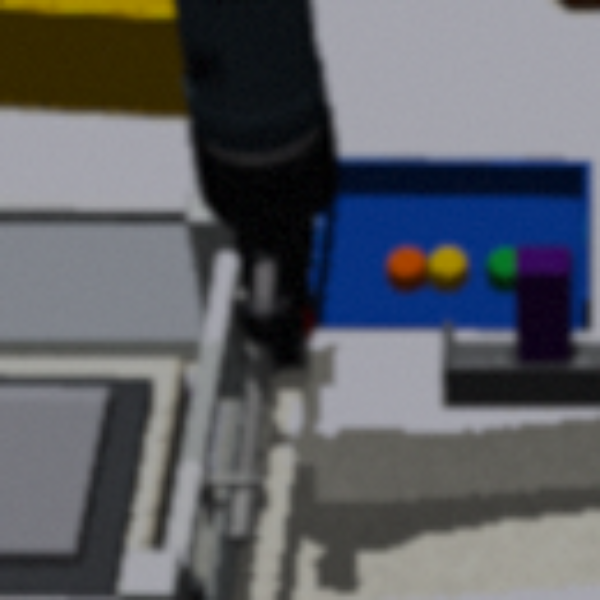

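The bolt's tail now shows past its bracket (240,510), drawn about 27 mm. I'll draw 12 mm more and ease the upward pull.

Emit:
apply_moves(
  gripper=[1,1,1,1],
  translation=[
    [0,6,2],
    [0,6,1],
    [0,2,0],
    [0,0,0],
  ],
  turn=[
    [0,0,0],
    [0,0,0],
    [0,0,0],
    [0,0,0],
  ],
)

```text
t: 13.5
position: [0.6259, 0.1356, 0.1801]
eef_rot: [-0.03, 1.0, -0.004, -0.003]
wrist_force: [1.6, -1.2, -9.3]
width: 0.027
```

```bash
python3 - <<'E'
from h import *
o=robot.get_obs()
im2,d2=cap('side','s16')
cv2.imwrite('pics/s16c.png',cv2.resize(im2[130:260,140:270,::-1],(600,600)))
plan([.6265,.128,.176],93.9,n=1); print(o['torque'].round(2),o['joint_positions'].round(2))
E
```

```text
t 13.55 p [0.6259 0.1357 0.1801] yaw 93.4 w 0.0269 F [ 1.6  0.7 -9.6] rows 1 dist [ 0.6 -7.7 -4.1]
trans [[-0.2, -7.7, 4.1]]
turn each [-0.44, -0.4, -0.48]
[-0.31 -0.53  0.02] [-0.41  0.42  0.17  1.67 -0.07  1.07  1.41]
```

View pics/s16c.png

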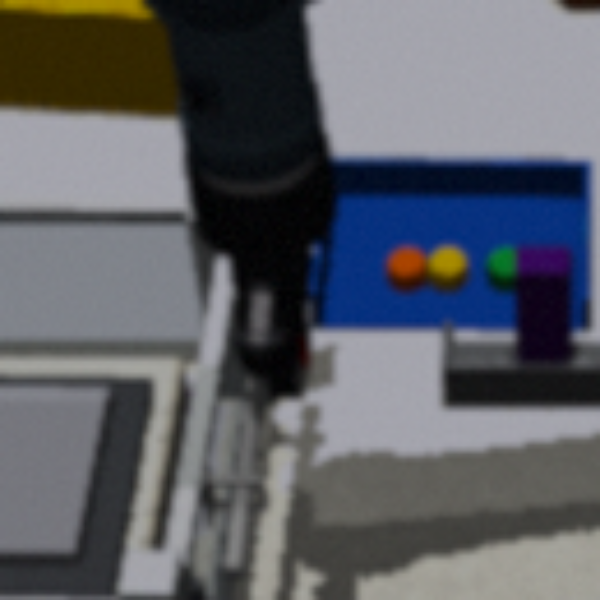

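The bolt is drawn about 47 mm and the ball is still gripped (red edge at 303,355). Next is the swing arc about the hinge at about (0.667, 0.249).

```bash
cat >>h.py <<'E'
H=np.array([.667,.249]); K0=np.array([.6259,.1357])
def arc(th0,th1,k):
    o=robot.get_obs(); R0=R.from_quat(o['eef_rot'])
    def P(t): r=K0-H; c,s=np.cos(t),np.sin(t); return H+[c*r[0]+s*r[1],-s*r[0]+c*r[1]]
    T=[]
    ts=np.linspace(th0,th1,k+1)
    for i in range(k):
        Ri=R.from_rotvec([0,0,-(ts[i]-th0)])*R0; d=P(ts[i+1])-P(ts[i]); T.append((Ri.inv().apply([*d,0])*1000).round(1).tolist())
    print(T,np.degrees((th1-th0)/k)); print([P(t).round(4) for t in ts[::2]])
def angle(p):
    p=np.array(p)[:2]-H; r=K0-H; return np.arctan2(r[1],r[0])-np.arctan2(p[1],p[0])
E
python3 -c "
from h import *
arc(0,.45,9)"
```

```text
[[5.5, 2.5, 0.0], [5.5, 2.5, 0.0], [5.5, 2.5, 0.0], [5.5, 2.5, 0.0], [5.5, 2.5, 0.0], [5.5, 2.5, 0.0], [5.5, 2.5, 0.0], [5.5, 2.5, 0.0], [5.5, 2.5, 0.0]] 2.8647889756541165
[array([0.6259, 0.1357]), array([0.6148, 0.1404]), array([0.6042, 0.1461]), array([0.5943, 0.1529]), array([0.585 , 0.1606])]
```

Emit:
apply_moves(
  gripper=[1,1,1,1],
  translation=[
    [5,2,1],
    [6,2.5,0],
    [6,2.5,0],
    [6,2.5,0],
  ],
  turn=[
    [0,0,2.5],
    [0,0,2.9],
    [0,0,2.9],
    [0,0,2.9],
  ],
)

```text
t: 13.88
position: [0.6039, 0.1462, 0.1799]
eef_rot: [0.072, 0.997, -0.003, -0.002]
wrist_force: [2.5, -0.5, -9.4]
width: 0.0269
```

```bash
python3 - <<'E'
from h import *
o=robot.get_obs()
im2,d2=cap('side','s17')
cv2.imwrite('pics/s17c.png',cv2.resize(im2[130:260,140:270,::-1],(600,600)))
plan([.58,.165,.176],68,n=1); print(angle(o['position']))
E
```

```text
t 13.9333 p [0.6027 0.1473 0.1798] yaw 81.7 w 0.027 F [ 2.2 -0.4 -7.6] rows 1 dist [-22.7  17.7  -3.8]
trans [[25.0, 14.3, 3.8]]
turn each [-0.41, -0.22, 13.71]
0.20256809089678374
```

View pics/s17c.png

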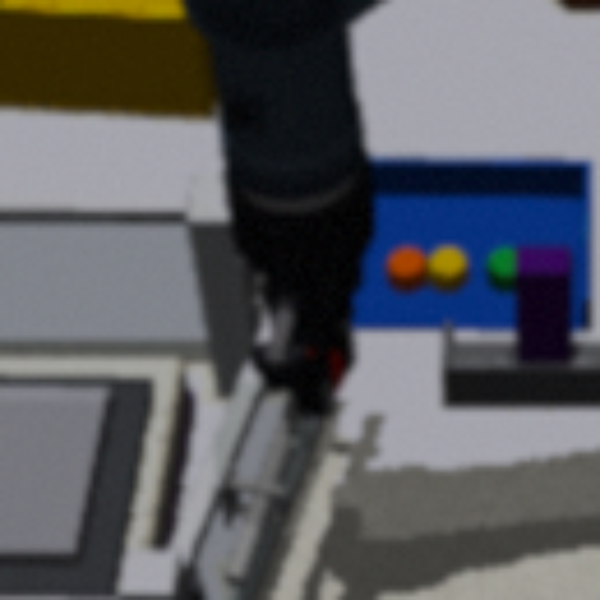

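The gate follows, at about 0.21 rad, with its free edge off the post near (260,390). I'll continue, slowing down.

Emit:
apply_moves(
  gripper=[1,1,1,1,1,1],
  translation=[
    [5,2.5,1],
    [6,2.5,0],
    [6,2.5,0],
    [4,2,0],
    [1,0.5,0],
    [0,0,0],
  ],
  turn=[
    [0,0,2.5],
    [0,0,2.9],
    [0,0,2.9],
    [0,0,2],
    [0,0,0.5],
    [0,0,0],
  ],
)

```text
t: 14.43
position: [0.5852, 0.1605, 0.1799]
eef_rot: [0.167, 0.986, -0.003, 0.001]
wrist_force: [3.1, 0.1, -9.1]
width: 0.027
```

```bash
python3 - <<'E'
from h import *
o=robot.get_obs()
im2,d2=cap('side','s18');im,d=cap('top','t18')
cv2.imwrite('pics/s18c.png',np.hstack([cv2.resize(im2[140:270,160:290,::-1],(400,400)),cv2.resize(im[100:230,170:300,::-1],(400,400))]))
plan([.58,.165,.176],68,n=1); print(angle(o['position']))
for n,D in(('side',d2),('top',d)):
    P=pts(n,D).reshape(-1,3); q=P[(P[:,0]>.5)&(P[:,0]<.67)&(P[:,1]>.0)&(P[:,1]<.27)&(abs(P[:,2]-.15)<.005)]
    print(n,len(q)); 
    for y in np.arange(.0,.27,.02):
        w=q[(q[:,1]>=y)&(q[:,1]<y+.02)]
        if len(w): print(y.round(2),len(w),np.round(np.percentile(w[:,0],[0,50,100]),3))
E
```

```text
t 14.5333 p [0.5853 0.1603 0.1799] yaw 70.7 w 0.0269 F [ 2.8 -0.1 -8.9] rows 1 dist [-5.3  4.7 -3.9]
trans [[6.6, 2.7, 3.9]]
turn each [-0.35, 0.13, 2.73]
0.39827059548337296
side 242
0.04 5 [0.568 0.571 0.572]
0.06 13 [0.57  0.575 0.579]
0.12 12 [0.627 0.636 0.639]
0.14 40 [0.604 0.636 0.649]
0.16 41 [0.613 0.644 0.655]
0.18 45 [0.623 0.65  0.662]
0.2 42 [0.622 0.657 0.669]
0.22 28 [0.656 0.663 0.67 ]
0.24 13 [0.663 0.666 0.667]
0.26 3 [0.665 0.665 0.666]
top 173
0.02 20 [0.593 0.601 0.609]
0.04 28 [0.57  0.606 0.617]
0.06 38 [0.571 0.605 0.621]
0.08 34 [0.581 0.617 0.627]
0.1 35 [0.587 0.623 0.635]
0.12 15 [0.624 0.633 0.641]
0.26 3 [0.666 0.666 0.667]
```

View pics/s18c.png

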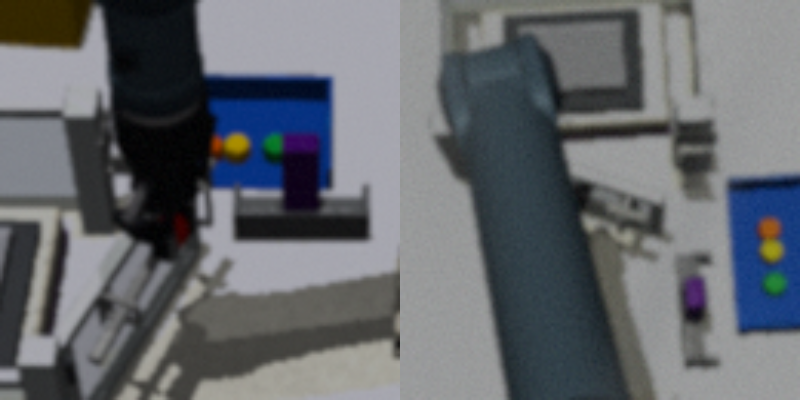

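The gate rail measures about 0.38 rad from depth and 0.40 from TCP kinematics. A small nudge will reach about 0.43, then it can settle.

Emit:
apply_moves(
  gripper=[1,1,1,1,1,1,1],
  translation=[
    [4,2,1],
    [2,1,1],
    [0,0,0],
    [0,0,0],
    [0,0,0],
    [0,0,0],
    [0,0,0],
  ],
  turn=[
    [0,0,2],
    [0,0,1],
    [0,0,0],
    [0,0,0],
    [0,0,0],
    [0,0,0],
    [0,0,0],
  ],
)

```text
t: 15.12
position: [0.5818, 0.1646, 0.1796]
eef_rot: [0.191, 0.982, -0.003, 0.001]
wrist_force: [0.7, -0.8, -7.4]
width: 0.0266
```

```bash
python3 - <<'E'
from h import *
for i in range(3):
    o=robot.get_obs(); print(o['t'],o['position'].round(4),angle(o['position']).round(3),o['wrist_force'].round(1),o['width'])
    im,d=cap(['top','side','top'][i],f'f{i}')
P=pts('top',d).reshape(-1,3); q=P[(P[:,0]>.5)&(P[:,0]<.66)&(P[:,1]>.0)&(P[:,1]<.14)&(abs(P[:,2]-.15)<.004)]
q=q[q[:,0]>.545+.33*q[:,1]+.03]; 
c=np.polyfit(q[:,1],q[:,0],1); print(len(q),c,np.arctan(c[0])+.067)
hsv=cv2.cvtColor(im,cv2.COLOR_RGB2HSV)
for nm,lo,hi in(('orange',(3,180,90),(15,255,255)),('yellow',(22,150,80),(32,255,255)),('green',(50,120,60),(80,255,255))):
    m=cv2.inRange(hsv,lo,hi);m[:,:270]=0;m[:,325:]=0
    k,l,st,c=cv2.connectedComponentsWithStats(m)
    for i in range(1,k):
        if st[i,4]>5: p=ray('top',*c[i],.019); print(nm,tray(p))
a=cv2.imread('pics/f1.png');cv2.imwrite('pics/fc.png',np.hstack([cv2.resize(a[140:270,160:290],(400,400)),cv2.resize(im[100:230,170:300,::-1],(400,400))]))
E
```

```text
15.1167 [0.5818 0.1646 0.1796] 0.442 [ 0.7 -0.8 -7.4] 0.026644963924444525
15.1667 [0.5818 0.1646 0.1796] 0.442 [ 1.3  0.1 -7. ] 0.026890444541153136
15.2167 [0.5818 0.1646 0.1796] 0.442 [ 1.3 -0.8 -6.8] 0.026905583128110044
111 [0.26745891 0.58915404] 0.3283418918658377
orange [31.  21.4]
yellow [ 4.5 20.4]
green [-37.4  19.4]
```

View pics/fc.png

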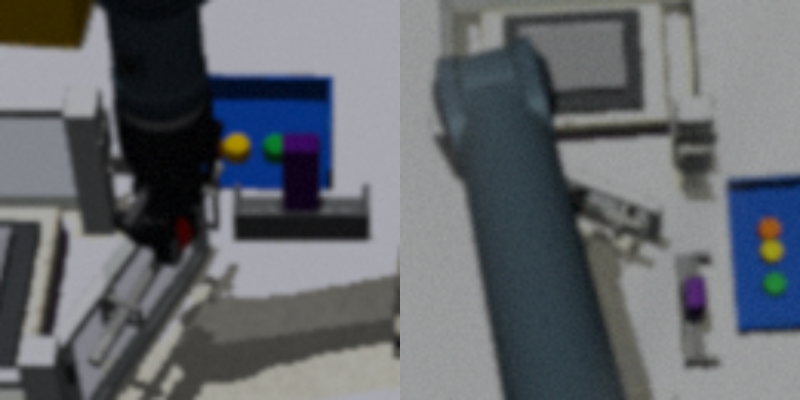

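The TCP says 0.44 and my rough rail fit said 0.33, though that fit mixed in bolt hardware. I'll check the free corner directly.

```bash
python3 - <<'E'
from h import *
im=cv2.imread('pics/f2.png')
cv2.imwrite('pics/fz.png',cv2.resize(im[140:195,215:275],(720,600),interpolation=cv2.INTER_CUBIC))
P=pts('top',np.load('pics/f2.npy'))
for v in range(154,180,2): print(v,' '.join('%3d'%(1000*P[v,u,2]) for u in range(222,266,2)))
# predicted free-edge pixel for angles
e0=H+np.array([.067,-.998])*.238
for th in(.3,.35,.4,.45,.5):
    r=e0-H;c,s=np.cos(th),np.sin(th);e=H+[c*r[0]+s*r[1],-s*r[0]+c*r[1]];print(th,e.round(3),proj('top',[*e,.15]).round(1),proj('side',[*e,.15]).round(1))
E
```

```text
Traceback (most recent call last):
ValueError: cannot convert float NaN to integer
```

View pics/fz.png

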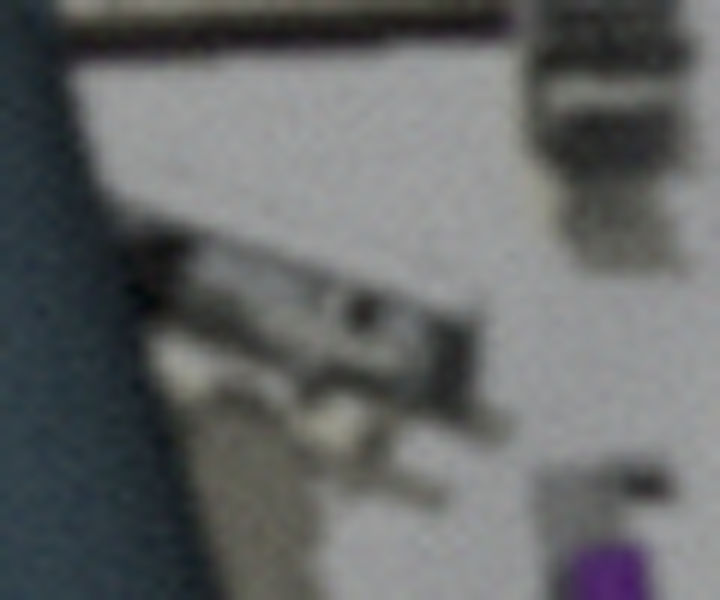

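```bash
python3 - <<'E'
from h import *
P=pts('top',np.load('pics/f2.npy'))
for v in range(154,182,2): print(v,' '.join('%3d'%np.nan_to_num(1000*P[v,u,2]) for u in range(222,266,2)))
e0=H+np.array([-(-.067),-.998])*.238
for th in(.3,.35,.4,.45,.5):
    c,s=np.cos(th),np.sin(th)
    f=lambda r:H+[c*r[0]+s*r[1],-s*r[0]+c*r[1]]
    e=f(e0-H);m=f((e0-H)*.6);print(th,e.round(3),proj('top',[*e,.15]).round(1),proj('top',[*m,.15]).round(1))
# back top edge of rail ray-cast
a=ray('top',215+130/12,140+205/10.9,.15);b=ray('top',215+480/12,140+310/10.9,.15);print(a,b,np.arctan2(b[0]-a[0],b[1]-a[1]))
print(np.arctan((a-b)[0]/(a-b)[1])+.067)
E
```

```text
154 571 152   1   0   1   3   5  -2   0  -2   2   1  -2   2   3   2   2   0  -1  89 107 103
156 579 151 148 156 152  -1   0   1  -1   0   1   0  -2  -3   1   0   4   0   4  -5  -1   2
158 588 144 153 148 148 148 150  -6   0   0  -2   0  -4   0  -3   0   0   4   1   4   1   0
160 594 112 129 135 146 152 150 147 149 149   0   0  -5   4   0  -2   4   4   1  -3   1  -1
162 603 588 285 283 280 126 138 148 155 152 152 148 152  -3   1   3   8   5   3   4   4   2
164 606 596 281 280  89 100 114 125 131 146 157 154 150 151 152   1  -1   3  -3   0  -1   2
166 614 602 281 275 150 155  86  95 104 113 150 146 147 151 151 149 153   4   3  -2  -3  -1
168 618 611 591  21 149 157 154 154 157  86 150 122 119 128 141 147 127   2   6   2   0  -3
170 621 617 601   1   0  23  24 153 158 155 163 155  94 103 116 124 104   2   2   2  -3   2
172 626 620 610   5  -2  -3  -2  12  19 154 159 160 160 162  90 102  67  -6  -3  -1  -2   2
174 633 627 615  -5   2   8   2   3  -1 146  14 138 137  47  62  68  39  -2   2  -1   0   3
176 636 633 623 609   3  -1   0   0   0 122   0  -4   1  21  38  45  -1  -3   3   5   2   3
178 640 634 629 616   4  -2   3   0   1   2  -2   0   3  -3   1  13   0   4   2   0  -2   1
180 644 639 637 626  -2   1   5  -2  -4   0   2   0   0   1   2  -5  -2  -4   1   2   6   0
0.3 [0.612 0.017] [257.2 160.5] [230.6 154.1]
0.35 [0.601 0.02 ] [256.3 163.7] [230.1 156. ]
0.4 [0.589 0.024] [255.2 166.8] [229.4 157.9]
0.45 [0.578 0.028] [254.  169.9] [228.6 159.8]
0.5 [0.567 0.033] [252.6 173. ] [227.8 161.6]
[0.61693339 0.12635682 0.15      ] [0.58333168 0.02478919 0.15      ] -2.822096008355853
0.3864966452339402
```

The front top edge of the free corner at column 254, row ~167 gives 0.40–0.42 rad. That agrees with the TCP estimate and is well within 0.29–0.62. The TCP is steady, the caps are in and the sweeper is upright and clear, so I'll hand in.

```bash
python3 - <<'E'
from h import *
o=robot.get_obs(); print(o['t'],o['joint_velocities'].round(3),o['width'])
print(robot.finish_job())
E
```

```text
15.2667 [-0.001 -0.001  0.001  0.001  0.001  0.001 -0.001] 0.027142014156030958
the job is handed in; nothing more can be done
None
```

I handed the job in at about 15.3 s, and my last checks put every end condition inside its limits; no verdict was reported.

- **Sweeping:** I took the sweeper with the 130 mm handle top and swept all three caps into the tray in one lane. They last measured about 20 mm from the tray centre towards the mouth (y), where 56 mm is the limit. The sweeper was released standing upright on the bench, just outside the tray mouth and clear of the gate.
- **Gate:** I lifted the knob to its stop, drew the bolt back about 47 mm and swung the gate open. At the end the fingers still held the knob (27 mm opening), with the tool still and the joint speeds near zero.

**Checks that disagreed:**
- **First knob grip:** it looked about 5 mm too high, so I opened and gripped again. The width came out nearly the same (27.4 mm on a 30 mm ball), so I put it down to the pads giving.
- **Lift:** the tool rose about 22 mm, though the lift stop allows only about 16 mm. The pads therefore slipped a few millimetres up the ball, and the arm still pulled up with about 7 N at the end.
- **Gate angle:** the estimates were 0.44 rad from the tool position, about 0.41 from the free corner and 0.39 from the rail's back edge. A cruder fit gave 0.33, but I distrust it because it included bolt hardware. All four lie within 0.29 to 0.62.

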